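Hold the slide basket over the staining pot

TASK

The empty rectangular steel staining pot is drying mouth-down on the grey mat. First turn it mouth-up, so that it stands flat on the mat, and let go of it; then take the slide basket by its grip out of the steel tray, carry it over the tube rack without disturbing the other things on the bench, and hold it level over the pot, centred and with its long side along the pot's long side, its underside about 15 mm above the pot's rim and touching nothing. Finish while still holding the basket there: do not lower it into the pot or let go.

Things in the scene. Friction and masses are not known exactly. Their poses are not given: they have to be found in the camera images.
- pot_centre (a point): centre of the loose steel staining pot, an open rectangular tub 96 mm long (own x), 62 mm wide (own y), 60 mm deep (own z), walls and floor 3 mm, 0.25 kg or so. Its own z axis points from the mouth to the closed floor: up at the start (mouth-down), down when it is mouth-up. The centre is half-way along every side, 30 mm from the rim plane and from the outer floor. Flat walls, so it also stands steadily on one of its 62 x 60 mm ends
- pot_mouth (a point): centre of the same pot's mouth, in the plane of its rim, axes as for pot_centre (z points from the mouth into the pot)
- mat: fixed grey drying mat, 240 mm (own x) by 170 mm (own y), 3 mm thick; origin at the centre of its underside, on the bench top. It lies left or right of the tube rack; the pot starts near its middle, with the pot's long side roughly along the mat's
- tray: fixed low steel drip tray, 160 mm (own x) by 120 mm (own y), rim 16 mm high, walls and floor 4 mm; origin at the centre of its underside. It lies on the other side of the tube rack and the basket stands in it
- basket_grip (a point): centre of the basket's grip, a dark steel block 36 mm long (own x), 12 mm thick (own y), 26 mm high, on top of an arched handle. The basket is a steel frame of glass slides, 80 mm long (own x), 44 mm wide (own y), 94 mm high with its grip, 0.16 kg or so; the grip's centre is 81 mm straight above its underside. z up. Below the grip block a 10 mm wide cross bar at 64 to 68 mm above the underside; the slides end 29 mm and the end plates 33 mm above the underside
- basket_foot (a point): centre of the basket's underside, 81 mm straight below the grip's centre, same axes
- rack: loose white tube rack, 170 mm long (own x), 60 mm wide, 105 mm high with its capped tubes; origin at the centre of its underside. It stands between mat and tray: an obstacle, leave it alone
- wash_bottle: loose white wash bottle, 64 mm across, 180 mm high with its red bent spout, beyond the rack; origin at the centre of its underside; leave it alone
- jar: loose amber jar, 60 mm across, 75 mm high, on the robot's side of the rack; origin at the centre of its underside; leave it alone
- beaker: loose round steel beaker, 68 mm across, 85 mm high, on the far left of the bench; origin at the centre of its underside; leave it alone
- tip_box: loose blue box with a clear lid, 122 by 87 mm, 67 mm high, on the far right of the bench; origin at the centre of its underside; leave it alone
- vial: small loose glass vial, 28 mm across, 50 mm high, on the left beyond mat or tray; origin at the centre of its underside; leave it alone
- spatula: loose flat spatula 190 mm long, lying on the bench on the right beyond mat or tray, under 25 mm high; origin under its middle; own x along it, z up; leave it alone
Not all that is in view belongs to the job. What is shaped like the part that bears pot_centre but red is not meant.

How it is judged:
By the outcome, as a careful person would: the job done as asked, in the order asked, and still so for the second after the job is handed in, while the arm keeps its last pose, push and grip.
It also fails if it takes over 72 s, if anything falls off the work surface, if the arm or the gripper's body presses on something with over 40 N, if the wrist force passes 120 N, or if a joint passes its speed limit or range.

ROBOT

A 6-joint arm with a two-finger parallel gripper is mounted at the origin on the work surface. World frame = base frame: x ahead of the robot, y to its left, z up, the work surface at z = 0. Lengths are in mm, angles in rad, forces in N, time in s.
With the tool pointing down it reaches from about 275 to 750 mm from the base axis. Payload 10.2 kg.
Tool frame: the origin (TCP) lies between the finger pads; the fingertips stand 25 mm ahead of it and the grasp point (between the pads) lies 6 mm ahead of it; z points along the fingers, y is the line along which they close (so a half turn about z gives the same grasp; the last joint's range is limited). The gripper opens to 85 mm and grips with 20 to 120 N. Pads are 22 mm wide; open, the fingers measure 114 mm over their backs; the gripper's body (76 mm by 85 mm) begins 54 mm behind the grasp point. The pads swing forward as they close: fully open they stand 13 mm farther back than shut.
Start: joints at [0.899, 0.313, 1.498, -0, 1.331, -0.223], TCP at [227.803, 473.009, 256.294] pointing down, gripper open.
Joint ranges: [-2.94, 2.94], [-0.97, 2.17], [0.19, 2.56], [-1.23, 4.37], [0.02, 3.11], [-2.88, 2.88]. Speed limits (rad/s): [2.39, 2.39, 3.01, 3.14, 3.14, 3.14].

INTERFACE

Orientations are given as a rotation vector (axis times angle).
In Python, from plant import monitor, viewer, ticket gives the robot as it stands. The module is installed in compiled form; this text tells all that it offers.
- The arm moves only by the tool servo_tool, never from a script. Its argument "plan" is a list of rows, each a list of 7 numbers: the closure, from 0 (fully open) to 1 (shut), then the shift along the world's x, y, z in m, then the turn, a rotation vector about the world's x, y, z in degrees. A call has 1 to 5 rows; each row is the pose to reach, as a shift and turn from the pose commanded when the call began; what a row does not reach only later rows make up. A row lasts 1/12 s, in which the tool goes at most 41.7 mm and 7.16 degrees, less where a joint would pass 70% of its speed; a pose out of reach is approached as far as the arm can. A call with a gripper value outside its range is refused whole. The fingers move at their own pace and stop on an object; "newtons" is the grip in N (left out, the last holds). Time passes only in rows, so rows that repeat a pose let the fingers close. It gives the time, the measured TCP pose, the force, the opening and the grip force at its end, in the units of the state.
- monitor.get_state(): the state, without advancing time (a new reading comes with each control period).
- viewer.read_camera(name): name is "scene" or "top" or "wrist"; returns the picture (420x560x3 uint8, blue, green, red); there is no depth.
- viewer.camera_params(name): a dict with "camera_matrix" (3x3 intrinsics, pixels), "k1" (the pictures are not rectified: a ray, as slopes to the right and down, at radius r is drawn at 1 + k1 r^2 times it, then the intrinsics apply), "R" (3x3) and "t" (3): a world point X has camera coordinates R X + t. Camera axes: x right, y down, z forward; pixel columns grow to the right and rows downward; lengths in mm; the calibration is good to about 2 mm. A picture is of the moment at which its call begins: read the wrist's pose just before it. camera_params takes no time and is no camera call; for the wrist camera it gives the pose at the moment of the call.
- ticket.job_done(): hands the job in; it is judged then, once.
The state is a dict: "time": time; "joint_positions": joint angles; "qd": joint speeds; "joint_torque": joint torques, N m; "tool_pos": TCP position; "tcp_rot": TCP orientation; "wrist_force": force on the tool from outside, world axes, zero at the start; "ft_torque": the same for the moment, N m; "finger_gap": opening from 0.0 (shut) to 1.0 (fully open); "grasp_force": force on a finger pad.
Only numpy, scipy, OpenCV 4.12 (cv2) and the standard library are available. Lean on these libraries where they do the work, as an engineer would, in place of code of your own. Each camera call takes 0.05 s, during which the arm holds its last target. There are 200 camera calls.

## Working session

There is one attempt and no reset: what is moved stays moved. The work goes in short steps, Python scripts to look and compute and a tool call to move; the robot and the scene stay as the last step left them, time stands still between calls to the robot, and variables do not carry over. Pictures are saved under pics/ and viewed, at most 10 in all, crops included, and the job is handed in when it is done.

Besides the shell and the picture viewer there is one more tool, called after ">>>" in YAML: its name, and indented under it one key for each argument. servo_tool: Moves the arm, as the interface text tells. Its arguments: {"type":"object","properties":{"plan":{"type":"array"},"newtons":{"type":"number"}},"required":["plan"]}

```bash
mkdir -p pics
cat > h.py <<'E'
import numpy as np, cv2
from plant import monitor, viewer, ticket
from scipy.spatial.transform import Rotation as Ro
def grab(n,f=None):
    p=viewer.camera_params(n); im=viewer.read_camera(n)
    if f: cv2.imwrite('pics/'+f,im)
    return im,p
def proj(p,X):
    c=(np.asarray(X,float).reshape(-1,3)@np.array(p['R']).T)+np.array(p['t']); s=c[:,:2]/c[:,2:]
    s=s*(1+p['k1']*(s**2).sum(1,keepdims=True)); K=np.array(p['camera_matrix']); return s@K[:2,:2].T+K[:2,2]
def ray(p,uv):
    K=np.array(p['camera_matrix']); d=np.linalg.solve(K,[uv[0],uv[1],1])[:2]; s=d.copy()
    for _ in range(30): s=d/(1+p['k1']*(s@s))
    R=np.array(p['R']); return -R.T@np.array(p['t']), R.T@np.array([s[0],s[1],1])
def onz(p,uv,z):
    o,d=ray(p,uv); return o+d*(z-o[2])/d[2]
E
python3 - <<'E'
from h import *
a,pa=grab('top','top0.png'); b,pb=grab('scene','scene0.png')
np.set_printoptions(precision=3,suppress=True)
for p in(pa,pb): print(p, 'cam',-np.array(p['R']).T@np.array(p['t']))
print(monitor.get_state())
E
```

```text
{'camera_matrix': array([[423.114,   0.   , 277.316],
       [  0.   , 423.114, 209.552],
       [  0.   ,   0.   ,   1.   ]]), 'k1': 0.03568873163769105, 'R': array([[-0.015, -1.   ,  0.009],
       [-0.997,  0.014, -0.081],
       [ 0.081, -0.011, -0.997]]), 't': array([  68.664,  450.868, 1367.1  ])} cam [ 340.144   76.834 1398.34 ]
{'camera_matrix': array([[380.427,   0.   , 281.835],
       [  0.   , 380.427, 207.224],
       [  0.   ,   0.   ,   1.   ]]), 'k1': -0.005503621196243631, 'R': array([[-0.893,  0.45 ,  0.014],
       [ 0.309,  0.635, -0.708],
       [-0.327, -0.628, -0.706]]), 't': array([ 393.149, -122.709, 1388.561])} cam [843.479 773.752 887.455]
{'time': 0.1, 'joint_positions': array([ 0.899,  0.313,  1.498,  0.   ,  1.331, -0.223]), 'qd': array([ 0.   , -0.002, -0.001, -0.001,  0.002, -0.001]), 'joint_torque': array([  0.003, -41.29 , -26.014,  -0.   ,   0.003,  -0.   ]), 'tool_pos': array([227.671, 472.848, 255.798]), 'tcp_rot': array([-0.699, -3.062,  0.002]), 'wrist_force': array([ 0.648, -0.85 , -0.271]), 'ft_torque': array([-0.013,  0.044, -0.017]), 'grasp_force': 0.0, 'finger_gap': 1.0002116221595099}
```

View pics/top0.png

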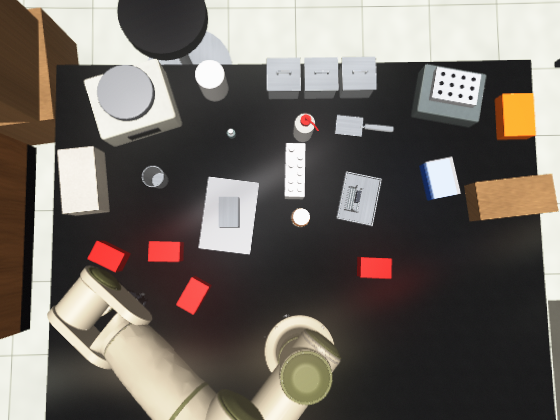

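View pics/scene0.png

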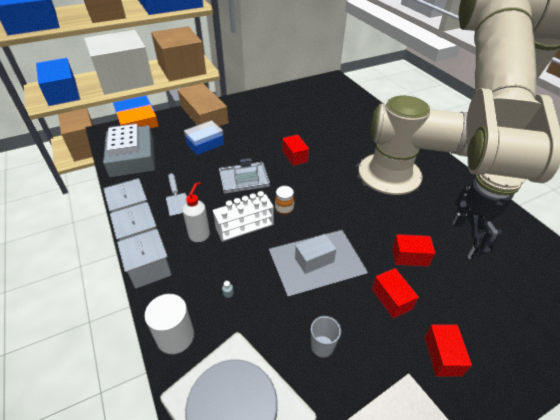

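The top view shows the mat around (229,215) with the pot near (229,212). The rack is at (295,170), and the tray and basket at (358,198). The red lookalikes don't matter. I'll enlarge crops of both.

Run:
```python
import cv2,numpy as np
a=cv2.imread('pics/top0.png');b=cv2.imread('pics/scene0.png')
f=lambda i,x,y,w,h,W,H:cv2.resize(i[y:y+h,x:x+w],(W,H),interpolation=cv2.INTER_CUBIC)
# top: pot 200..250x190..240 ; basket 333..383
o=np.vstack([np.hstack([f(a,195,175,66,50,396,300),f(a,330,165,66,50,396,300)]),np.hstack([f(b,288,228,66,50,396,300),f(b,212,152,66,50,396,300)])])
cv2.imwrite('pics/crop0.png',o)
```

```text
(no output)
```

View pics/crop0.png

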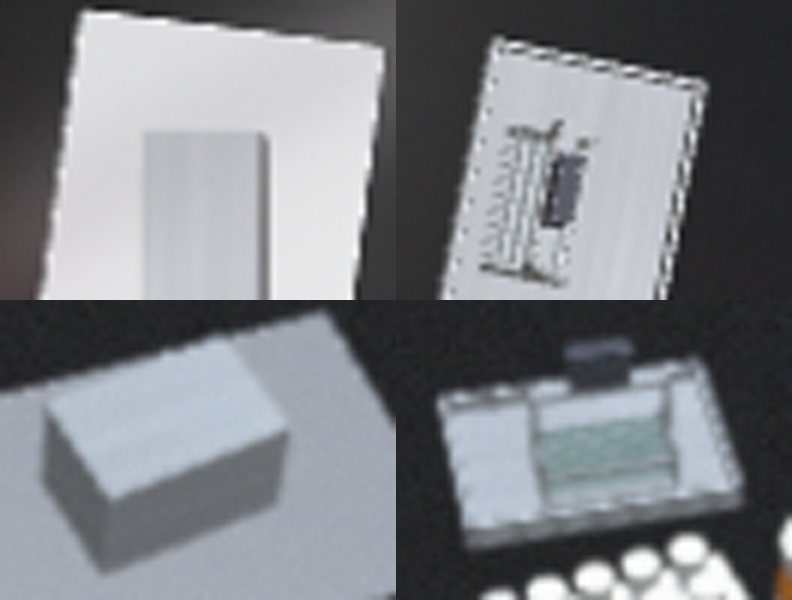

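The crop shows the pot's top face in both views and the dark grip block at top crop (566,190), which is pixel (358.4,196.7). Next I turn these into positions.

Run:
```python
from h import *
np.set_printoptions(precision=1,suppress=True)
pt=viewer.camera_params('top');ps=viewer.camera_params('scene')
c=lambda x,y,u,v:(x+u/6-.5,y+v/6-.5)
S=[onz(ps,c(288,228,*q),63) for q in((42,105),(228,37),(290,130),(110,200))]
S=np.array(S);print(S,S.mean(0),[np.linalg.norm(S[i]-S[i-1]) for i in range(4)])
e=S[0]-S[3]; print('ang short/long',[np.degrees(np.arctan2(*(S[i]-S[i-1])[1::-1])) for i in range(4)])
print('top TL TR',onz(pt,c(195,175,144,131),63),onz(pt,c(195,175,260,131),63))
# bottom-left/right from top picture via gray values
a=cv2.imread('pics/top0.png',0); print(a[205:235:2,216:244]); print(a[222:234,228])
for n,q in(('mat',(82,10)),('mat',(383,45))): print(n,onz(pt,c(195,175,*q),3))
g=[onz(pt,c(330,165,*(np.array(q)-[396,0])),98) for q in((560,155),(589,158),(573,228),(545,222))];print(np.array(g),np.mean(g,0))
print('tray',[onz(pt,c(330,165,*(np.array(q)-[396,0])),16) for q in((495,38),(707,85))])
for n,q,z in(('rackTL',(286,143),90),('rackTR',(305,143),90),('rackBL',(285,198),90),('rackBR',(304,198),90),('jar',(300,217),75),('bottle',(303,127),120),('beaker',(153,177),85),('vial',(231,132),50)):print(n,onz(pt,q,z))
```

```text
[[496.5 188.6  63. ]
 [396.5 190.7  63. ]
 [400.5 252.1  63. ]
 [494.9 250.5  63. ]] [447.1 220.5  63. ] [np.float64(61.97855963581044), np.float64(99.9844964295634), np.float64(61.54949539591178), np.float64(94.45256168887136)]
ang short/long [np.float64(-88.55919443390061), np.float64(178.7687020275736), np.float64(86.3072175861981), np.float64(-0.9774524348768733)]
top TL TR [492.8 248.4  63. ] [491.9 187.2  63. ]
[[213 212 204 187 188 189 188 188 187 189 190 193 193 191 190 191 190 191
  194 192 194 187 140 140 225 225 225 226]
 [214 212 205 188 191 190 190 188 189 190 192 194 196 195 192 192 191 193
  195 194 195 187 139 139 226 227 227 227]
 [215 215 207 190 192 191 192 190 191 192 194 196 197 195 193 193 192 193
  196 194 196 188 139 138 227 228 228 228]
 [217 217 209 191 193 194 192 191 193 192 196 197 198 196 193 194 193 195
  196 195 196 188 138 138 228 228 229 229]
 [219 218 211 193 196 195 194 193 195 195 197 199 199 196 195 195 195 196
  198 196 198 189 137 137 229 229 229 230]
 [221 221 213 194 197 198 196 194 196 197 197 201 200 198 196 196 196 197
  199 198 198 189 13
[... 874 characters left out ...]
1 231 231 231 231 231 231 231 231 231 232
  231 231 232 232 232 232 232 232 232 232]
 [230 230 231 231 231 231 231 230 231 231 231 231 231 231 232 231 231 232
  231 232 232 232 232 232 232 232 232 232]]
[202 202 202 202 203 138 228 231 231 231 232 231]
mat [567.4 290.    3. ]
mat [545.8 123.8   3. ]
[[ 501.6 -184.    98. ]
 [ 499.8 -198.9   98. ]
 [ 463.7 -189.6   98. ]
 [ 467.  -175.3   98. ]] [ 483. -187.   98.]
tray [array([ 577.1, -166.6,   16. ]), array([ 549.3, -282.3,   16. ])]
rackTL [655.2  32.6  90. ]
rackTR [654.5 -27.1  90. ]
rackBL [481.7  38.5  90. ]
rackBR [480.9 -20.6  90. ]
jar [422.8  -8.   75. ]
bottle [697.3 -19.5 120. ]
beaker [553.5 448.6  85. ]
vial [703.1 208.7  50. ]
```

>>> servo_tool:
  plan:
    - [0, 0.035, -0.02, 0, 0, 0, 5]
    - [0, 0.07, -0.045, 0, 0, 0, 10]
    - [0, 0.1, -0.075, 0, 0, 0, 15]
    - [0, 0.125, -0.105, 0, 0, 0, 20]
    - [0, 0.15, -0.135, 0, 0, 0, 24.8]

```text
time: 0.52
tool_pos: [378.8, 336.3, 255.9]
tcp_rot: [-0.018, -3.141, 0.001]
wrist_force: [0.5, 0.1, 0.1]
finger_gap: 0.999
grasp_force: 0.0
```

>>> servo_tool:
  plan:
    - [0, 0.02, -0.03, 0, 0, 0, 0]
    - [0, 0.04, -0.06, 0, 0, 0, 0]
    - [0, 0.06, -0.09, -0.005, 0, 0, 0]
    - [0, 0.068, -0.119, -0.01, 0, 0, 0]
    - [0, 0.068, -0.119, -0.01, 0, 0, 0]

```text
time: 0.93
tool_pos: [447.0, 215.0, 245.0]
tcp_rot: [-0.032, -3.139, 0.003]
wrist_force: [-0.0, -0.4, -0.0]
finger_gap: 1.004
grasp_force: 0.0
```

Run:
```python
from h import *
np.set_printoptions(precision=4,suppress=True)
im,p=grab('wrist','w1.png')
s=monitor.get_state(); print({k:s[k] for k in('time','joint_positions','tool_pos','tcp_rot')})
P=[[446+dx,219+dy,63] for dx,dy in((48,31),(48,-31),(-48,31),(-48,-31))]; print(proj(p,P)); print(p)
```

```text
{'time': 0.9833, 'joint_positions': array([ 0.2161,  0.2593,  1.5978, -0.0002,  1.2862, -1.3349]), 'tool_pos': array([446.3019, 216.9919, 245.574 ]), 'tcp_rot': array([-0.031 , -3.1398,  0.0008])}
[[309.962  234.425 ]
 [253.832  235.4547]
 [311.3228 145.8574]
 [249.6516 147.1343]]
{'camera_matrix': array([[293.1788,   0.    , 276.3734],
       [  0.    , 293.1788, 209.1879],
       [  0.    ,   0.    ,   1.    ]]), 'k1': 0.0007985159092830709, 'R': array([[ 0.0205,  0.9998, -0.0017],
       [ 0.9527, -0.019 ,  0.3032],
       [ 0.3031, -0.0078, -0.9529]]), 't': array([-222.8975, -457.1431,  235.8348])}
```

View pics/w1.png

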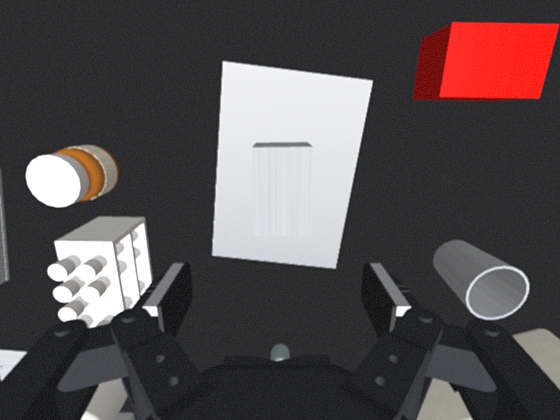

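>>> servo_tool:
  plan:
    - [0, 0, 0, 0.01, 7, 0, 0]
    - [0, 0, 0, 0.02, 14, 0, 0]
    - [0, 0, 0, 0.02, 14, 0, 0]

```text
time: 1.23
tool_pos: [446.1, 218.6, 267.6]
tcp_rot: [0.027, 3.117, 0.391]
wrist_force: [0.1, -0.5, -0.6]
finger_gap: 1.001
grasp_force: 0.0
```

Run:
```python
from h import *
s=monitor.get_state(); print({k:s[k] for k in('time','joint_positions','tool_pos','tcp_rot')})
```

```text
{'time': 1.2333, 'joint_positions': array([ 0.10034948,  0.19694179,  1.63675953,  0.2582532 ,  1.28923834,
       -1.52277687]), 'tool_pos': array([446.13357211, 218.59468354, 267.57549012]), 'tcp_rot': array([0.02723202, 3.11702061, 0.39071319])}
```

The wrist picture shows the pot's top face spanning about (252,147) to (312,236). That matches the predicted corners to about 2 mm. Rolling the wrist positive points the tool left (+y). I'll fit a kinematic model to check the flip poses against the joint limits.

```bash
cat > fk.py <<'E'
import numpy as np
from scipy.optimize import least_squares
from scipy.spatial.transform import Rotation as Ro
D=[([0.899,0.313,1.498,0,1.331,-0.223],[227.7,472.9,256.0],[-0.699,-3.062,0.002]),
([ 0.2161,0.2593,1.5978,-0.0002,1.2862,-1.3349],[446.3,217,245.6],[-0.031,-3.1398,0.0008]),
([0.10035,0.19694,1.63676,0.25825,1.28924,-1.52278],[446.13,218.6,267.6],[0.02723,3.11702,0.39071])]
lo=np.array([-2.94,-.97,.19,-1.23,.02,-2.88]);hi=np.array([2.94,2.17,2.56,4.37,3.11,2.88])
def rot(q): return Ro.from_euler('ZYZYZ',[q[0],q[1]+q[2],q[3],q[4],q[5]])
def fk(q,g):
    a1,L,d1,a2,d4,a3,d6=g; s=q[1]+q[2]
    v=np.array([a1+a2*np.sin(q[1])+d4*np.sin(s)+a3*np.cos(s),L,d1+a2*np.cos(q[1])+d4*np.cos(s)-a3*np.sin(s)])
    return Ro.from_euler('z',q[0]).apply(v)+rot(q).apply([0,0,d6])
g0=np.array([0,116,180,440,400,0,280.])
def fit():
    f=lambda g:np.r_[np.concatenate([fk(q,g)-p for q,p,_ in D]),(g-g0)*.01]
    r=least_squares(f,g0); return r.x, np.abs(r.fun[:-7]).max()
def ik(p,R,q0,g):
    f=lambda q:np.r_[(fk(q,g)-p)/100,(R.inv()*rot(q)).as_rotvec()]
    r=least_squares(f,np.clip(q0,lo+.01,hi-.01),bounds=(lo,hi)); return r.x,np.abs(r.fun).max()
E
cat > t.py <<'E'
from fk import *
np.set_printoptions(precision=2,suppress=True)
for q,p,r in D: print((Ro.from_rotvec(r).inv()*rot(q)).as_rotvec())
g,e=fit(); print(g,e)
def pose(close_h,tilt): # tool down with y axis at heading close_h(deg) then tilt about axis heading
    z=np.array([0,0,-1.]);y=np.array([np.cos(np.radians(close_h)),np.sin(np.radians(close_h)),0]);x=np.cross(y,z)
    return lambda t,ax:Ro.from_rotvec(np.radians(t)*ax)*Ro.from_matrix(np.c_[x,y,z])
for ch in (-10,-25,10):
  ax=np.array([np.cos(np.radians(ch)),np.sin(np.radians(ch)),0])
  q=np.array([.2,.26,1.6,0,1.29,.3])
  for t in (0,-30,0,30,60,75,90):
    R=pose(ch,0)(t,ax); grasp=np.array([440,235,90 if t>0 else 120.]);p=grasp-R.apply([0,0,6])
    q,e=ik(p,R,q,g); w=p-R.apply([0,0,g[6]]);print(ch,t,q,'%.3f'%e,'wrist',w)
E
python3 t.py
```

```text
Traceback (most recent call last):
  File "t.py", line 3, in <module>
    for q,p,r in D: print((Ro.from_rotvec(r).inv()*rot(q)).as_rotvec())
                                                   ~~~^^^
  File "fk.py", line 8, in rot
    def rot(q): return Ro.from_euler('ZYZYZ',[q[0],q[1]+q[2],q[3],q[4],q[5]])
                       ~~~~~~~~~~~~~^^^^^^^^^^^^^^^^^^^^^^^^^^^^^^^^^^^^^^^^^
  File "scipy/spatial/transform/_rotation.pyx", line 1413, in scipy.spatial.transform._rotation.Rotation.from_euler
ValueError: Expected axis specification to be a non-empty string of upto 3 characters, got ZYZYZ
```

```bash
sed -i "s/^def rot.*/def rot(q): return Ro.from_euler('ZYZ',[q[0],q[1]+q[2],q[3]])*Ro.from_euler('YZ',[q[4],q[5]])/" fk.py; python3 t.py
```

```text
[-0.   -0.   -1.57]
[ 0.    0.   -1.57]
[-0.    0.   -1.57]
[  1.3  116.19 194.23 440.52 394.27  33.6  230.87] 0.1586311969954295
-10 0 [0.26 0.4  1.75 0.   0.99 2.  ] 0.000 wrist [440.   235.   356.87]
-10 -30 [ 0.45  0.6   1.52 -0.43  1.37  2.36] 0.000 wrist [460.57 351.64 325.14]
-10 0 [0.26 0.4  1.75 0.   0.99 2.  ] 0.000 wrist [440.   235.   356.87]
-10 30 [0.01 0.39 1.98 0.74 0.82 1.22] 0.000 wrist [419.43 118.36 295.14]
-10 60 [-0.21  0.55  2.1   1.27  1.13  0.56] 0.000 wrist [404.38  32.98 208.44]
-10 75 [-0.27  0.69  2.11  1.39  1.36  0.35] 0.000 wrist [400.27   9.68 151.31]
-10 90 [-0.29  0.86  2.08  1.46  1.59  0.2 ] 0.000 wrist [398.87   1.73  90.  ]
-25 0 [0.26 0.4  1.75 0.   0.99 2.26] 0.000 wrist [440.   235.   356.87]
-25 -30 [ 0.41  0.63  1.46 -0.34  1.47  2.53] 0.000 wrist [490.05 342.34 325.14]
-25 0 [ 0.26  0.4   1.75 -0.    0.99  2.26] 0.000 wrist [440.   235.   356.87]
-25 30 [0.03 0.35 2.05 0.82 0.66 1.4 ] 0.000 wrist [389.95 127.66 295.14]
-25 60 [-0.19  0.49  2.24  1.56  1.    0.48] 0.000 wrist [353.31  49.08 208.44]
-25 75 [-0.26  0.66  2.26  1.68  1.28  0.23] 0.000 wrist [343.31  27.64 151.31]
-25 90 [-0.29  0.85  2.24  1.72  1.56  0.05] 0.000 wrist [339.89  20.32  90.  ]
10 0 [0.26 0.4  1.75 0.   0.99 1.65] 0.000 wrist [440.   235.   356.87]
10 -30 [ 0.48  0.54  1.63 -0.53  1.21  2.13] 0.000 wrist [419.43 351.64 325.14]
10 0 [ 0.26  0.4   1.75 -0.    0.99  1.65] 0.000 wrist [440.   235.   356.87]
10 30 [0.   0.46 1.86 0.62 1.01 1.01] 0.000 wrist [460.57 118.36 295.14]
10 60 [-0.18  0.63  1.89  0.99  1.33  0.59] 0.000 wrist [475.62  32.98 208.44]
10 75 [-0.22  0.76  1.88  1.1   1.52  0.46] 0.000 wrist [479.73   9.68 151.31]
10 90 [-0.24  0.9   1.85  1.18  1.73  0.36] 0.000 wrist [481.13   1.73  90.  ]
```

The kinematic fit is good to 0.2 mm, and tilts from -30° to +60° are reachable. I'll write a helper that works out shifts and turns from the current pose.

```bash
cat > go.py <<'E'
import sys
from fk import *
from plant import monitor
np.set_printoptions(precision=3,suppress=True)
def R_of(ch,t):
    c,s=np.cos(np.radians(ch)),np.sin(np.radians(ch)); z=np.array([0,0,-1.]);y=np.array([c,s,0])
    return Ro.from_rotvec(np.radians(t)*y)*Ro.from_matrix(np.c_[np.cross(y,z),y,z])
C=Ro.from_euler('z',90,degrees=True)
def chain(wps):
    """wps: (closing heading, tilt, grasp xyz[, back]); prints shift m / rotvec deg, row counts, joint extremes"""
    s=monitor.get_state(); p=np.array(s['tool_pos']);R=Ro.from_rotvec(s['tcp_rot']);q=np.array(s['joint_positions']);g,_=fit()
    for w in wps:
        Rt=R_of(w[0],w[1]); b=w[3] if len(w)>3 else 0
        pt=np.array(w[2],float)-Rt.apply([0,0,6+b]); d=pt-p; rv=(Rt*R.inv()).as_rotvec(); er=0;Q=[]
        for k in np.linspace(.1,1,10):
            q,e=ik(p+k*d,Ro.from_rotvec(k*rv)*R*C.inv(),q,g); er=max(er,e);Q.append(q)
        print('shift',d/1000,'rot',np.degrees(rv),'rows %.1f %.1f'%(np.linalg.norm(d)/41.7,np.degrees(np.linalg.norm(rv))/7.16),'q',q,'err %.3f'%er,'maxstep',np.abs(np.diff(Q,axis=0)).max().round(2))
        p,R=pt,Rt
E
python3 - <<'E'
from go import *
chain([(89.1,-30,(419,219,38),110),(89.1,-30,(419,219,38),0)])
E
```

```text
shift [-0.085  0.001 -0.129] rot [-14.456 -29.728  -3.643] rows 3.7 4.6 q [ 0.376  0.1    2.224 -0.543  0.378 -0.716] err 0.000 maxstep 0.25
shift [ 0.055 -0.001 -0.095] rot [0. 0. 0.] rows 2.6 0.0 q [ 0.316  0.413  2.178 -1.23   0.172 -0.055] err 0.007 maxstep 0.11
```

Run:
```python
from go import *
chain([(89.1,-10,(419,219,38),110),(89.1,-10,(419,219,38),0),(89.1,-10,(419,219,150)),(35,-10,(425,225,180)),(-20,-10,(430,235,180)),(-20,35,(430,240,180)),(-20,80,(430,245,150)),(-20,80,(430,245,85))])
```

```text
shift [-0.047  0.001 -0.115] rot [-14.417  -9.831  -1.147] rows 3.0 2.4 q [ 0.27   0.212  1.942 -0.067  0.821 -1.243] err 0.000 maxstep 0.05
shift [ 0.019 -0.    -0.108] rot [0. 0. 0.] rows 2.6 0.0 q [ 0.257  0.443  1.989 -0.091  0.543 -1.224] err 0.000 maxstep 0.03
shift [0.    0.    0.112] rot [0. 0. 0.] rows 2.7 0.0 q [ 0.257  0.24   1.894 -0.063  0.841 -1.26 ] err 0.000 maxstep 0.03
shift [0.006 0.007 0.03 ] rot [ -0.   -0.  -54.1] rows 0.8 7.6 q [ 0.327  0.283  1.745 -0.191  1.073 -0.196] err 0.000 maxstep 0.11
shift [0.006 0.01  0.   ] rot [  0.   0. -55.] rows 0.3 7.7 q [ 0.328  0.373  1.616 -0.142  1.265  0.727] err 0.000 maxstep 0.1
shift [-0.002  0.001 -0.001] rot [ 42.286 -15.391  -0.   ] rows 0.0 6.3 q [-0.01   0.177  2.005  0.767  0.894 -0.137] err 0.000 maxstep 0.12
shift [-0.001  0.003 -0.034] rot [ 42.286 -15.391   0.   ] rows 0.8 6.3 q [-0.264  0.537  2.252  1.59   1.378 -1.212] err 0.000 maxstep 0.13
shift [ 0.     0.    -0.065] rot [0. 0. 0.] rows 1.6 0.0 q [-0.264  0.737  2.233  1.625  1.384 -1.397] err 0.000 maxstep 0.02
```

>>> servo_tool:
  plan:
    - [0, -0.012, 0, -0.03, -3.6, -2.5, -0.3]
    - [0, -0.024, 0, -0.06, -7.2, -4.9, -0.6]
    - [0, -0.036, 0.001, -0.09, -10.8, -7.4, -0.9]
    - [0, -0.047, 0.001, -0.115, -14.4, -9.8, -1.1]
    - [0, -0.047, 0.001, -0.115, -14.4, -9.8, -1.1]

```text
time: 1.65
tool_pos: [393.9, 221.0, 147.0]
tcp_rot: [0.013, 2.976, -0.019]
wrist_force: [0.1, 0.7, -0.7]
finger_gap: 0.996
grasp_force: 0.0
```

>>> servo_tool:
  plan:
    - [0, 0.005, 0, -0.03, 0, 0, 0]
    - [0, 0.01, 0, -0.06, 0, 0, 0]
    - [0, 0.015, 0, -0.085, 0, 0, 0]
    - [0, 0.019, 0, -0.108, 0, 0, 0]
    - [0, 0.019, 0, -0.108, 0, 0, 0]

```text
time: 2.07
tool_pos: [417.1, 220.1, 40.5]
tcp_rot: [0.02, 2.975, -0.012]
wrist_force: [-1.4, 0.1, 0.2]
finger_gap: 1.001
grasp_force: 0.0
```

>>> servo_tool:
  plan:
    - [1, 0, 0, 0, 0, 0, 0]
    - [1, 0, 0, 0, 0, 0, 0]
    - [1, 0, 0, 0, 0, 0, 0]
    - [1, 0, 0, 0, 0, 0, 0]
    - [1, 0, 0, 0, 0, 0, 0]
  newtons: 60

```text
time: 2.48
tool_pos: [418.6, 220.5, 45.1]
tcp_rot: [0.021, 2.967, -0.008]
wrist_force: [-2.7, 0.8, 8.3]
finger_gap: 0.718
grasp_force: 66.0
```

>>> servo_tool:
  plan:
    - [1, 0, 0, 0.02, 0, 0, 0]
    - [1, 0, 0, 0.05, 0, 0, 0]
    - [1, 0, 0, 0.08, 0, 0, 0]
    - [1, 0, 0, 0.112, 0, 0, 0]
    - [1, 0, 0, 0.112, 0, 0, 0]

```text
time: 2.9
tool_pos: [420.0, 220.8, 161.6]
tcp_rot: [0.021, 2.959, -0.005]
wrist_force: [1.7, 0.0, -0.7]
finger_gap: 0.719
grasp_force: 67.3
```

>>> servo_tool:
  plan:
    - [1, 0, 0, 0.006, 0, 0, -7]
    - [1, 0, 0.001, 0.012, 0, 0, -14]
    - [1, 0.002, 0.003, 0.018, 0, 0, -21]
    - [1, 0.004, 0.005, 0.024, 0, 0, -28]
    - [1, 0.005, 0.006, 0.03, 0, 0, -35]

```text
time: 3.32
tool_pos: [422.5, 226.2, 185.7]
tcp_rot: [0.924, 2.831, -0.087]
wrist_force: [0.1, -0.2, -2.0]
finger_gap: 0.719
grasp_force: 67.2
```

>>> servo_tool:
  plan:
    - [1, 0, 0, 0, 0, 0, -7]
    - [1, 0.001, 0.001, 0, 0, 0, -14]
    - [1, 0.002, 0.002, 0, 0, 0, -21]
    - [1, 0.003, 0.004, 0, 0, 0, -28]
    - [1, 0.004, 0.006, 0, 0, 0, -35]

```text
time: 3.73
tool_pos: [426.5, 232.1, 185.3]
tcp_rot: [1.746, 2.441, -0.157]
wrist_force: [0.0, 0.6, -2.4]
finger_gap: 0.718
grasp_force: 67.2
```

>>> servo_tool:
  plan:
    - [1, 0, 0, 0, 0, 0, -7]
    - [1, 0.001, 0.001, 0, 0, 0, -14]
    - [1, 0.002, 0.003, 0, 0, 0, -21]
    - [1, 0.003, 0.005, 0, 0, 0, -28]
    - [1, 0.003, 0.005, 0, 0, 0, -35]

```text
time: 4.15
tool_pos: [429.6, 237.3, 185.3]
tcp_rot: [2.426, 1.824, -0.213]
wrist_force: [0.8, 0.0, -2.3]
finger_gap: 0.718
grasp_force: 67.2
```

Run:
```python
from h import *
a,_=grab('scene'); b,_=grab('top')
cv2.imwrite('pics/s2.png',np.hstack([cv2.resize(a[120:360,200:480],(560,480)),b[120:360,160:360]]) if 0 else cv2.resize(a[100:380,180:500],(640,560)))
from go import *
s=monitor.get_state(); print(s['time'],s['tool_pos'],s['tcp_rot'],s['finger_gap'],s['grasp_force'],s['wrist_force'])
chain([(-20,-10,(430,235,180)),(-20,35,(430,240,180)),(-20,80,(430,245,150)),(-20,80,(430,245,85))])
```

```text
4.25 [429.861 236.956 185.193] [ 2.422  1.829 -0.213] 0.7210186439379036 67.13813155889511 [ 0.413 -0.282 -2.285]
shift [ 0.    -0.001  0.001] rot [-0.244 -0.221 -4.077] rows 0.0 0.6 q [ 0.328  0.373  1.616 -0.142  1.265  0.727] err 0.000 maxstep 0.01
shift [-0.002  0.001 -0.001] rot [ 42.286 -15.391  -0.   ] rows 0.0 6.3 q [-0.01   0.177  2.005  0.767  0.894 -0.137] err 0.000 maxstep 0.12
shift [-0.001  0.003 -0.034] rot [ 42.286 -15.391   0.   ] rows 0.8 6.3 q [-0.264  0.537  2.252  1.59   1.378 -1.212] err 0.000 maxstep 0.13
shift [ 0.     0.    -0.065] rot [0. 0. 0.] rows 1.6 0.0 q [-0.264  0.737  2.233  1.625  1.384 -1.397] err 0.000 maxstep 0.02
```

View pics/s2.png

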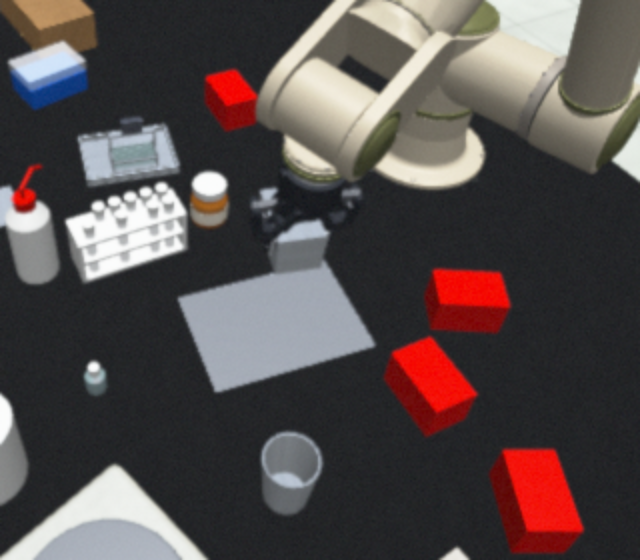

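The scene view shows the pot held clear under the gripper at about (300,248). The wrist link is bulky, so I'll use a more diagonal heading to keep it away from the jar.

Run:
```python
from go import *
chain([(-32,-10,(435,255,190)),(-32,35,(435,255,190)),(-32,80,(435,255,150)),(-32,80,(435,255,85))])
g,_=fit(); print('wrist',np.array([435,255,85])-R_of(-32,80).apply([0,0,6+g[6]]))
```

```text
shift [0.006 0.019 0.011] rot [ -0.267  -0.195 -16.077] rows 0.5 2.2 q [ 0.349  0.403  1.544 -0.11   1.334  0.941] err 0.000 maxstep 0.03
shift [-0.002 -0.004 -0.001] rot [ 38.162 -23.846   0.   ] rows 0.1 6.3 q [0.064 0.138 2.021 0.754 0.749 0.117] err 0.000 maxstep 0.14
shift [-0.001 -0.002 -0.044] rot [ 38.162 -23.846  -0.   ] rows 1.1 6.3 q [-0.194  0.509  2.348  1.874  1.302 -1.295] err 0.000 maxstep 0.18
shift [ 0.     0.    -0.065] rot [0. 0. 0.] rows 1.6 0.0 q [-0.194  0.732  2.328  1.92   1.368 -1.493] err 0.000 maxstep 0.02
wrist [311.385  57.175 126.132]
```

>>> servo_tool:
  plan:
    - [1, 0.002, 0.006, 0.004, 0, 0, -5.5]
    - [1, 0.004, 0.012, 0.008, 0, 0, -11]
    - [1, 0.006, 0.019, 0.011, -0.3, -0.2, -16]
    - [1, 0.006, 0.019, 0.011, -0.3, -0.2, -16]

```text
time: 4.58
tool_pos: [436.2, 256.7, 196.8]
tcp_rot: [2.662, 1.483, -0.231]
wrist_force: [-0.1, 1.0, -2.3]
finger_gap: 0.716
grasp_force: 67.2
```

>>> servo_tool:
  plan:
    - [1, 0, 0, 0, 5.1, -3.2, 0]
    - [1, 0, -0.001, 0, 10.2, -6.4, 0]
    - [1, -0.001, -0.002, 0, 15.3, -9.5, 0]
    - [1, -0.001, -0.003, 0, 20.4, -12.7, 0]
    - [1, -0.001, -0.003, 0, 25.4, -15.9, 0]

```text
time: 5.0
tool_pos: [434.4, 252.4, 196.5]
tcp_rot: [-2.566, -1.436, -0.462]
wrist_force: [-0.5, 0.9, -2.5]
finger_gap: 0.717
grasp_force: 67.0
```

>>> servo_tool:
  plan:
    - [1, 0, 0, -0.003, 4.2, -2.7, 0]
    - [1, 0, -0.001, -0.006, 8.5, -5.3, 0]
    - [1, 0, -0.001, -0.009, 12.7, -7.9, 0]
    - [1, 0, -0.002, -0.012, 17, -10.6, 0]
    - [1, 0, -0.002, -0.015, 21.2, -13.2, 0]

```text
time: 5.42
tool_pos: [434.2, 250.4, 181.3]
tcp_rot: [-2.278, -1.275, -0.945]
wrist_force: [0.3, 0.7, -2.8]
finger_gap: 0.718
grasp_force: 67.1
```

>>> servo_tool:
  plan:
    - [1, 0, 0, -0.004, 4.2, -2.7, 0]
    - [1, 0, 0, -0.008, 8.5, -5.3, 0]
    - [1, -0.001, 0, -0.012, 12.7, -7.9, 0]
    - [1, -0.001, -0.001, -0.016, 17, -10.6, 0]
    - [1, -0.001, -0.001, -0.02, 21.2, -13.2, 0]

```text
time: 5.83
tool_pos: [433.2, 249.5, 161.3]
tcp_rot: [-1.926, -1.077, -1.349]
wrist_force: [0.2, -0.1, -2.5]
finger_gap: 0.719
grasp_force: 67.2
```

>>> servo_tool:
  plan:
    - [1, 0, 0, -0.005, 4.2, -2.7, 0]
    - [1, 0, 0, -0.01, 8.5, -5.3, 0]
    - [1, 0, 0, -0.01, 8.5, -5.3, 0]
    - [1, 0, 0, -0.01, 8.5, -5.3, 0]
    - [1, 0, 0, -0.01, 8.5, -5.3, 0]

```text
time: 6.25
tool_pos: [433.6, 250.2, 151.8]
tcp_rot: [-1.775, -0.991, -1.479]
wrist_force: [0.7, -0.3, -1.9]
finger_gap: 0.723
grasp_force: 67.2
```

Run:
```python
from h import *
a,_=grab('scene'); w,_=grab('wrist')
cv2.imwrite('pics/s3.png',np.hstack([cv2.resize(a[180:330,230:430],(400,300)),cv2.resize(w,(400,300))]))
from go import *
s=monitor.get_state(); print(s['time'],s['tool_pos'],s['tcp_rot'],s['finger_gap'],s['grasp_force'],s['wrist_force'],s['joint_positions'])
chain([(-32,80,(435,255,150)),(-32,80,(435,255,85))])
```

```text
6.35 [433.745 250.344 152.414] [-1.773 -0.99  -1.481] 0.721978188433278 67.16581329703331 [-0.366  0.951 -2.439] [-0.19   0.508  2.324  1.869  1.287 -1.276]
shift [-0.002 -0.    -0.001] rot [ 0.545  0.029 -0.113] rows 0.1 0.1 q [-0.194  0.509  2.348  1.874  1.302 -1.295] err 0.000 maxstep 0.0
shift [ 0.     0.    -0.065] rot [0. 0. 0.] rows 1.6 0.0 q [-0.194  0.732  2.328  1.92   1.368 -1.493] err 0.000 maxstep 0.02
```

View pics/s3.png

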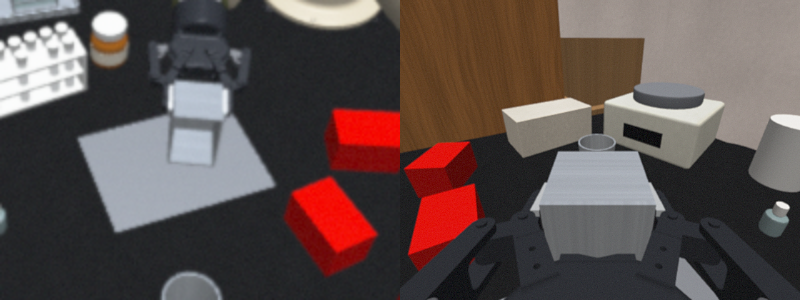

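The left half shows the pot turned on its side, mouth facing away from the hand, and the hand clear of the jar. Now I lower it onto its end.

>>> servo_tool:
  plan:
    - [1, 0, 0, -0.025, 0.3, 0, 0]
    - [1, 0, 0, -0.05, 0.5, 0, 0]
    - [1, 0, 0, -0.062, 0.5, 0, 0]
    - [1, 0, 0, -0.066, 0.5, 0, 0]
    - [1, 0, 0, -0.066, 0.5, 0, 0]

```text
time: 6.77
tool_pos: [433.8, 250.3, 85.5]
tcp_rot: [-1.767, -0.979, -1.481]
wrist_force: [1.1, -0.6, -1.8]
finger_gap: 0.718
grasp_force: 67.2
```

>>> servo_tool:
  plan:
    - [1, 0, 0, -0.003, 0, 0, 0]
    - [1, 0, 0, -0.006, 0, 0, 0]
    - [1, 0, 0, -0.006, 0, 0, 0]

```text
time: 7.02
tool_pos: [433.9, 250.1, 79.8]
tcp_rot: [-1.767, -0.979, -1.482]
wrist_force: [-0.2, 1.0, -2.0]
finger_gap: 0.72
grasp_force: 67.2
```

>>> servo_tool:
  plan:
    - [1, 0, 0, -0.001, 0, 0, 0]
    - [1, 0, 0, -0.002, 0, 0, 0]
    - [1, 0, 0, -0.002, 0, 0, 0]

```text
time: 7.27
tool_pos: [433.9, 250.1, 79.2]
tcp_rot: [-1.763, -0.976, -1.486]
wrist_force: [-3.5, -5.6, 12.6]
finger_gap: 0.722
grasp_force: 68.4
```

>>> servo_tool:
  plan:
    - [1, 0, 0, -0.001, 0, 0, 0]
    - [1, 0, 0, -0.002, 0, 0, 0]
    - [1, 0, 0, -0.002, 0, 0, 0]

```text
time: 7.52
tool_pos: [434.2, 250.1, 79.0]
tcp_rot: [-1.757, -0.974, -1.491]
wrist_force: [-8.0, -9.7, 28.7]
finger_gap: 0.72
grasp_force: 69.2
```

The pot is in contact and standing on its end. Next I release it and rise straight up, with the fingers straddling the pot.

>>> servo_tool:
  plan:
    - [0, 0, 0, 0.002, 0, 0, 0]
    - [0, 0, 0, 0.003, 0, 0, 0]
    - [0, 0, 0, 0.003, 0, 0, 0]
    - [0, 0, 0, 0.003, 0, 0, 0]
    - [0, 0, 0, 0.003, 0, 0, 0]

```text
time: 7.93
tool_pos: [433.7, 250.2, 78.4]
tcp_rot: [-1.767, -0.978, -1.481]
wrist_force: [-0.3, -0.1, 0.5]
finger_gap: 1.002
grasp_force: 0.0
```

>>> servo_tool:
  plan:
    - [0, -0.001, -0.002, 0, 0, 0, 0]
    - [0, -0.003, -0.005, 0.015, 0, 0, 0]
    - [0, -0.005, -0.008, 0.04, 0, 0, 0]
    - [0, -0.005, -0.008, 0.08, 0, 0, 0]
    - [0, -0.005, -0.008, 0.12, 0, 0, 0]

```text
time: 8.35
tool_pos: [428.3, 241.8, 198.9]
tcp_rot: [-1.77, -0.975, -1.479]
wrist_force: [1.0, 0.3, -0.2]
finger_gap: 0.998
grasp_force: 0.0
```

Run:
```python
from h import *
a,ps=grab('scene'); w,_=grab('top')
cv2.imwrite('pics/s4.png',np.hstack([cv2.resize(a[205:295,270:380],(440,360),interpolation=cv2.INTER_CUBIC),cv2.resize(w[155:255,180:280],(360,360),interpolation=cv2.INTER_CUBIC)]))
from go import *
u=np.array([np.cos(np.radians(58)),np.sin(np.radians(58)),0]);v=np.array([u[1],-u[0],0]);c=np.array([440,260,51.])
P=[c+30*i*u+31*j*v+48*k*np.array([0,0,1]) for k in(1,-1) for i,j in((1,1),(1,-1),(-1,-1),(-1,1))]
print((proj(ps,P)-[270,205])*4)
s=monitor.get_state(); print(s['time'],s['tool_pos'],s['tcp_rot'],s['finger_gap'],s['wrist_force'])
G=c+8*u+[0,0,22]
for T in(-30,-20): chain([(-32,35,c+[0,0,150]),(-32,T,c+[0,0,150]),(-32,T,G),(-32,T,G+[0,0,60]),(-32,T+45,G+[0,0,60]),(-32,T+90,G+[-5,-20,40]),(-32,T+90,G-[5,20,35])])
```

```text
[[177.497 203.294]
 [272.96  211.071]
 [271.835 140.614]
 [180.283 133.384]
 [167.268 288.505]
 [256.568 296.053]
 [256.15  226.678]
 [170.279 219.63 ]]
8.45 [429.138 242.114 204.543] [-1.761 -0.986 -1.495] 0.9995896698647488 [ 0.288  0.165 -1.435]
shift [0.009 0.015 0.001] rot [-38.209  24.447  -0.278] rows 0.4 6.3 q [0.077 0.134 1.99  0.728 0.767 0.162] err 0.000 maxstep 0.16
shift [0.003 0.005 0.   ] rot [-55.123  34.445  -0.   ] rows 0.2 9.1 q [ 0.433  0.583  1.307 -0.279  1.696  1.02 ] err 0.000 maxstep 0.16
shift [ 0.004  0.007 -0.128] rot [0. 0. 0.] rows 3.1 0.0 q [ 0.44   0.746  1.39  -0.276  1.461  1.093] err 0.000 maxstep 0.02
shift [0.   0.   0.06] rot [0. 0. 0.] rows 1.4 0.0 q [ 0.44   0.669  1.351 -0.274  1.573  1.061] err 0.000 maxstep 0.01
shift [-0.002 -0.004  0.001] rot [ 38.162 -23.846  -0.   ] rows 0.1 6.3 q [0.228 0.327 1.842 0.257 0.802 0.623] err 0.000 maxstep 0.09
shift [-0.007 -0.023 -0.023] rot [ 38.162 -23.846   0.   ] rows 0.8 6.3 q [-0.134  0.401  2.281  1.695  0.919 -1.038] err 0.000 maxstep 0.2
shift [ 0.     0.    -0.075] rot [0. 0. 0.] rows 1.8 0.0 q [
[... 282 characters left out ...]
4  1.405 -0.199  1.533  0.992] err 0.000 maxstep 0.14
shift [ 0.004  0.007 -0.128] rot [0. 0. 0.] rows 3.1 0.0 q [ 0.405  0.659  1.501 -0.205  1.278  1.053] err 0.000 maxstep 0.03
shift [0.   0.   0.06] rot [0. 0. 0.] rows 1.4 0.0 q [ 0.405  0.58   1.456 -0.199  1.399  1.027] err 0.000 maxstep 0.01
shift [-0.002 -0.004 -0.   ] rot [ 38.162 -23.846  -0.   ] rows 0.1 6.3 q [0.163 0.286 1.948 0.529 0.68  0.343] err 0.000 maxstep 0.14
shift [-0.007 -0.023 -0.023] rot [ 38.162 -23.846   0.   ] rows 0.8 6.3 q [-0.185  0.507  2.32   1.817  1.125 -1.246] err 0.000 maxstep 0.2
shift [ 0.     0.    -0.075] rot [0. 0. 0.] rows 1.8 0.0 q [-0.185  0.756  2.296  1.912  1.191 -1.482] err 0.000 maxstep 0.03
```

View pics/s4.png

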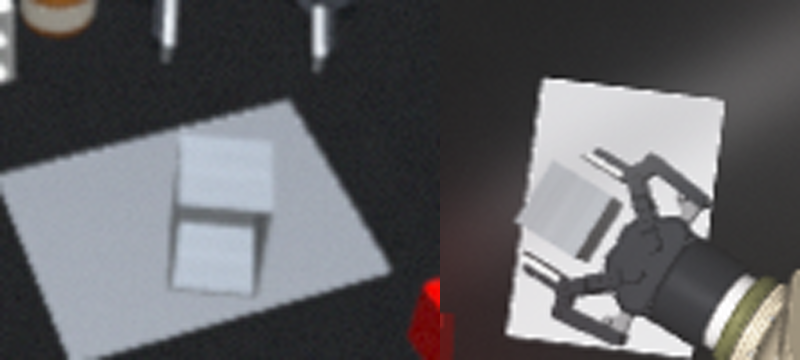

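The pot stands on its end; its top corners in the left crop are at (182,133), (272,140), (272,212) and (177,205), as predicted. Now I swing the tool back over it to a tilt of -30°.

>>> servo_tool:
  plan:
    - [0, 0.002, 0.003, 0, -4.7, 3, 0]
    - [0, 0.004, 0.006, 0, -9.4, 6, 0]
    - [0, 0.006, 0.01, 0, -14.1, 9, 0]
    - [0, 0.008, 0.013, 0, -18.8, 12, 0]
    - [0, 0.009, 0.015, 0, -23.5, 15, 0]

```text
time: 8.87
tool_pos: [437.8, 256.9, 198.0]
tcp_rot: [-2.186, -1.203, -1.058]
wrist_force: [-0.1, -0.2, -0.5]
finger_gap: 1.002
grasp_force: 0.0
```

>>> servo_tool:
  plan:
    - [0, 0, 0, 0, -4.7, 3, 0]
    - [0, 0, 0, 0, -9.4, 6, 0]
    - [0, 0, 0, 0, -14.1, 9, 0]
    - [0, 0, 0, 0, -18.8, 12, 0]
    - [0, 0, 0, 0, -23.5, 14.8, 0]

```text
time: 9.28
tool_pos: [437.7, 256.6, 197.7]
tcp_rot: [-2.529, -1.39, -0.533]
wrist_force: [-0.9, -0.2, -0.4]
finger_gap: 1.001
grasp_force: 0.0
```

>>> servo_tool:
  plan:
    - [0, 0.001, 0.001, 0, -5.1, 3.2, 0]
    - [0, 0.001, 0.002, 0, -10.2, 6.4, 0]
    - [0, 0.002, 0.003, 0, -15.3, 9.5, 0]
    - [0, 0.002, 0.004, 0, -20.4, 12.7, 0]
    - [0, 0.003, 0.005, 0, -25.5, 15.9, 0]

```text
time: 9.7
tool_pos: [440.5, 261.9, 197.6]
tcp_rot: [2.709, 1.488, -0.147]
wrist_force: [1.8, -0.4, 0.1]
finger_gap: 1.0
grasp_force: 0.0
```

>>> servo_tool:
  plan:
    - [0, 0, 0, 0, -5.1, 3.2, 0]
    - [0, 0, 0, 0, -10.2, 6.4, 0]
    - [0, 0, 0, 0, -15.3, 9.5, 0]
    - [0, 0, 0, 0, -20.4, 12.7, 0]
    - [0, 0, 0, 0, -20.4, 12.7, 0]

```text
time: 10.12
tool_pos: [440.4, 262.7, 195.3]
tcp_rot: [2.466, 1.357, -0.667]
wrist_force: [-0.4, -0.5, -0.5]
finger_gap: 0.999
grasp_force: 0.0
```

Run:
```python
from go import *
u=np.array([np.cos(np.radians(58)),np.sin(np.radians(58)),0]);c=np.array([440,260,51.]);G=c+8*u+[0,0,22]
s=monitor.get_state(); print(s['time'],s['tool_pos'],s['tcp_rot'])
chain([(-32,-30,G,70),(-32,-30,G)])
```

```text
10.1167 [440.43  262.685 195.297] [ 2.466  1.357 -0.667]
shift [ 0.024  0.036 -0.056] rot [ 0.076 -0.237  0.395] rows 1.7 0.1 q [ 0.469  0.736  1.228 -0.262  1.635  1.072] err 0.000 maxstep 0.01
shift [-0.019 -0.03  -0.061] rot [0. 0. 0.] rows 1.7 0.0 q [ 0.44   0.746  1.39  -0.276  1.461  1.093] err 0.000 maxstep 0.02
```

>>> servo_tool:
  plan:
    - [0, 0.012, 0.018, -0.028, 0, 0, 0]
    - [0, 0.024, 0.036, -0.056, 0, -0.2, 0.4]
    - [0, 0.015, 0.021, -0.085, 0, -0.2, 0.4]
    - [0, 0.005, 0.006, -0.117, 0, -0.2, 0.4]
    - [0, 0.005, 0.006, -0.117, 0, -0.2, 0.4]

```text
time: 10.53
tool_pos: [441.6, 265.1, 75.4]
tcp_rot: [2.464, 1.363, -0.665]
wrist_force: [-0.8, -0.5, -1.2]
finger_gap: 0.999
grasp_force: 0.0
```

>>> servo_tool:
  plan:
    - [1, 0, 0, 0, 0, 0, 0]
    - [1, 0, 0, 0, 0, 0, 0]
    - [1, 0, 0, 0, 0, 0, 0]
    - [1, 0, 0, 0, 0, 0, 0]
    - [1, 0, 0, 0, 0, 0, 0]

```text
time: 10.95
tool_pos: [446.9, 268.9, 83.0]
tcp_rot: [2.467, 1.362, -0.642]
wrist_force: [3.0, 3.3, 7.1]
finger_gap: 0.719
grasp_force: 66.1
```

>>> servo_tool:
  plan:
    - [1, 0, 0, 0.02, 0, 0, 0]
    - [1, 0, 0, 0.04, 0, 0, 0]
    - [1, 0, 0, 0.06, 0, 0, 0]
    - [1, 0, 0, 0.07, 0, 0, 0]
    - [1, 0, 0, 0.07, 0, 0, 0]

```text
time: 11.37
tool_pos: [446.5, 268.6, 153.4]
tcp_rot: [2.467, 1.362, -0.642]
wrist_force: [0.1, 0.3, -2.5]
finger_gap: 0.719
grasp_force: 66.1
```

Run:
```python
from go import *
from h import grab
u=np.array([np.cos(np.radians(58)),np.sin(np.radians(58)),0]);c=np.array([440,260,51.]);G=c+8*u+[0,0,22]
s=monitor.get_state(); print(s['time'],s['tool_pos'],s['tcp_rot'])
grab('scene','s5.png')
chain([(-32,15,G+[0,0,70]),(-32,60,G+[-5,-20,50])])
```

```text
11.3667 [446.451 268.644 153.377] [ 2.467  1.362 -0.642]
shift [-0.003 -0.003 -0.003] rot [ 37.846 -23.382   0.204] rows 0.1 6.2 q [0.228 0.312 1.831 0.251 0.827 0.632] err 0.000 maxstep 0.09
shift [-0.007 -0.023 -0.023] rot [ 38.162 -23.846   0.   ] rows 0.8 6.3 q [-0.134  0.371  2.278  1.67   0.916 -0.996] err 0.000 maxstep 0.2
```

>>> servo_tool:
  plan:
    - [1, 0, 0, 0, 5, -3.1, 0]
    - [1, 0, 0, 0, 10, -6.2, 0]
    - [1, -0.001, -0.001, 0, 15, -9.3, 0.1]
    - [1, -0.002, -0.002, 0, 20, -12.4, 0.1]
    - [1, -0.003, -0.003, 0, 25, -15.5, 0.1]

```text
time: 11.83
tool_pos: [442.2, 265.0, 150.3]
tcp_rot: [2.749, 1.52, 0.001]
wrist_force: [0.8, 0.6, -3.2]
finger_gap: 0.716
grasp_force: 66.1
```

>>> servo_tool:
  plan:
    - [1, 0, 0, 0, 4.6, -2.8, 0]
    - [1, 0, 0, 0, 9.2, -5.6, 0]
    - [1, 0, 0, 0, 12.8, -7.9, 0.1]
    - [1, 0, -0.001, 0, 17, -10.5, 0.1]
    - [1, 0, -0.001, 0, 21, -13, 0.1]

```text
time: 12.25
tool_pos: [442.0, 263.6, 150.3]
tcp_rot: [-2.521, -1.395, -0.549]
wrist_force: [-1.1, 0.9, -2.0]
finger_gap: 0.72
grasp_force: 66.1
```

>>> servo_tool:
  plan:
    - [1, -0.001, -0.003, 0, 3.6, -2.2, 0]
    - [1, -0.002, -0.006, 0, 7.2, -4.5, 0]
    - [1, -0.003, -0.009, 0, 10.8, -6.7, 0]
    - [1, -0.004, -0.012, 0, 14.4, -9, 0]
    - [1, -0.005, -0.014, 0, 18, -11.2, 0]

```text
time: 12.67
tool_pos: [437.1, 249.5, 150.4]
tcp_rot: [-2.266, -1.254, -0.956]
wrist_force: [0.8, 1.1, -2.9]
finger_gap: 0.714
grasp_force: 66.2
```

>>> servo_tool:
  plan:
    - [1, 0, -0.002, -0.004, 3.6, -2.2, 0]
    - [1, -0.001, -0.004, -0.008, 7.2, -4.5, 0]
    - [1, -0.002, -0.006, -0.012, 11.8, -7.4, 0]
    - [1, -0.002, -0.008, -0.016, 11.8, -7.4, 0]
    - [1, -0.002, -0.008, -0.02, 11.8, -7.4, 0]

```text
time: 13.08
tool_pos: [435.1, 241.4, 129.6]
tcp_rot: [-2.08, -1.148, -1.181]
wrist_force: [-0.5, 0.6, -2.7]
finger_gap: 0.716
grasp_force: 66.3
```

Run:
```python
from go import *
from h import grab,cv2,proj
s=monitor.get_state(); print(s['time'],s['tool_pos'],s['tcp_rot'],s['finger_gap'],s['wrist_force'])
R=Ro.from_rotvec(s['tcp_rot']);print('tool z',R.apply([0,0,1]),'y',R.apply([0,1,0]))
a,ps=grab('scene'); w,_=grab('top')
cv2.imwrite('pics/s6.png',np.hstack([cv2.resize(a[185:295,260:390],(520,440),interpolation=cv2.INTER_CUBIC),cv2.resize(w[160:270,185:255],(280,440),interpolation=cv2.INTER_CUBIC)]))
chain([(-32,60,(435,250,100))])
```

```text
13.0833 [435.14  241.438 129.571] [-2.08  -1.148 -1.181] 0.7156412715448975 [-0.473  0.604 -2.748]
tool z [ 0.454  0.731 -0.51 ] y [ 0.848 -0.53  -0.005]
shift [-0.003  0.003 -0.028] rot [ 0.388 -0.421 -0.056] rows 0.7 0.1 q [-0.125  0.437  2.294  1.739  0.923 -1.099] err 0.000 maxstep 0.01
```

View pics/s6.png

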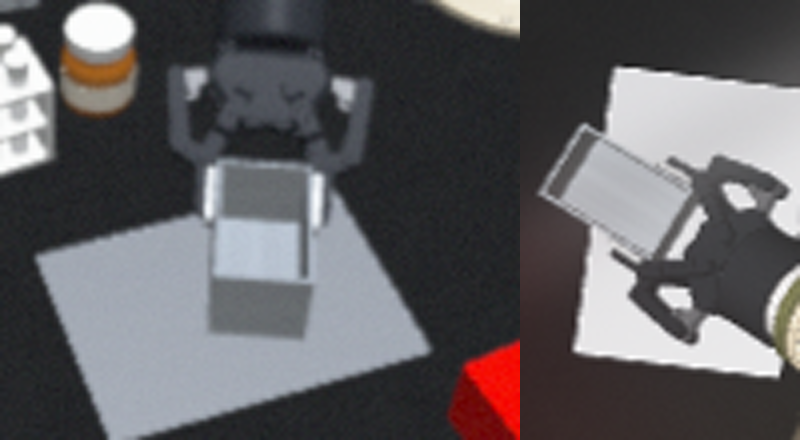

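Both views show the pot mouth-up in the gripper and overhanging the mat's left edge. I'll shift it to the mat's middle and lower it.

Run:
```python
from go import *
s=monitor.get_state();p=np.array(s['tool_pos']);R=Ro.from_rotvec(s['tcp_rot'])
chain([(-32,60,p+R.apply([0,0,6])+[-13,-45,-10]),(-32,60,p+R.apply([0,0,6])+[-13,-45,-85])])
```

```text
shift [-0.013 -0.045 -0.01 ] rot [ 0.388 -0.421 -0.056] rows 1.1 0.1 q [-0.287  0.361  2.337  1.564  0.987 -1.052] err 0.000 maxstep 0.02
shift [ 0.     0.    -0.075] rot [0. 0. 0.] rows 1.8 0.0 q [-0.287  0.613  2.34   1.73   1.007 -1.355] err 0.000 maxstep 0.03
```

>>> servo_tool:
  plan:
    - [1, -0.006, -0.022, -0.005, 0.3, -0.2, 0]
    - [1, -0.013, -0.045, -0.01, 0.5, -0.3, 0]
    - [1, -0.013, -0.045, -0.035, 0.5, -0.3, 0]
    - [1, -0.013, -0.045, -0.06, 0.5, -0.3, 0]
    - [1, -0.013, -0.045, -0.078, 0.5, -0.3, 0]

```text
time: 13.6
tool_pos: [423.1, 196.9, 52.2]
tcp_rot: [-2.068, -1.148, -1.196]
wrist_force: [0.3, -0.0, -1.2]
finger_gap: 0.718
grasp_force: 67.1
```

>>> servo_tool:
  plan:
    - [1, 0, 0, -0.002, 0, 0, 0]
    - [1, 0, 0, -0.004, 0, 0, 0]
    - [1, 0, 0, -0.004, 0, 0, 0]

```text
time: 13.85
tool_pos: [423.0, 197.4, 50.0]
tcp_rot: [-2.066, -1.147, -1.198]
wrist_force: [-0.0, -0.4, -2.0]
finger_gap: 0.718
grasp_force: 66.9
```

>>> servo_tool:
  plan:
    - [1, 0, 0, -0.001, 0, 0, 0]
    - [1, 0, 0, -0.002, 0, 0, 0]
    - [1, 0, 0, -0.002, 0, 0, 0]

```text
time: 14.1
tool_pos: [422.9, 197.2, 48.0]
tcp_rot: [-2.066, -1.147, -1.199]
wrist_force: [-0.9, -0.3, -1.2]
finger_gap: 0.718
grasp_force: 66.9
```

>>> servo_tool:
  plan:
    - [1, 0, 0, -0.001, 0, 0, 0]
    - [1, 0, 0, -0.002, 0, 0, 0]
    - [1, 0, 0, -0.002, 0, 0, 0]

```text
time: 14.35
tool_pos: [422.7, 197.1, 45.4]
tcp_rot: [-2.066, -1.146, -1.198]
wrist_force: [-0.1, 0.3, -2.9]
finger_gap: 0.723
grasp_force: 66.9
```

>>> servo_tool:
  plan:
    - [1, 0, 0, -0.001, 0, 0, 0]
    - [1, 0, 0, -0.002, 0, 0, 0]
    - [1, 0, 0, -0.002, 0, 0, 0]

```text
time: 14.6
tool_pos: [422.8, 197.2, 43.7]
tcp_rot: [-2.065, -1.145, -1.199]
wrist_force: [-0.9, -0.5, 2.7]
finger_gap: 0.718
grasp_force: 67.4
```

>>> servo_tool:
  plan:
    - [1, 0, 0, -0.001, 0, 0, 0]
    - [1, 0, 0, -0.001, 0, 0, 0]

```text
time: 14.77
tool_pos: [423.0, 197.4, 43.5]
tcp_rot: [-2.063, -1.145, -1.202]
wrist_force: [-5.2, -3.8, 11.3]
finger_gap: 0.72
grasp_force: 68.4
```

The pot touched down at the expected height. I release it, rise clear and then head for the basket.

>>> servo_tool:
  plan:
    - [0, 0, 0, 0.001, 0, 0, 0]
    - [0, 0, 0, 0.001, 0, 0, 0]
    - [0, 0, 0, 0.001, 0, 0, 0]
    - [0, 0, 0, 0.001, 0, 0, 0]
    - [0, 0, 0, 0.001, 0, 0, 0]

```text
time: 15.18
tool_pos: [422.7, 197.1, 43.3]
tcp_rot: [-2.066, -1.146, -1.198]
wrist_force: [-0.1, -0.4, 0.4]
finger_gap: 0.998
grasp_force: 0.0
```

>>> servo_tool:
  plan:
    - [0, -0.002, -0.003, 0.004, 0, 0, 0]
    - [0, -0.005, -0.008, 0.015, 0, 0, 0]
    - [0, -0.005, -0.008, 0.05, 0, 0, 0]
    - [0, -0.005, -0.008, 0.09, 0, 0, 0]
    - [0, -0.005, -0.008, 0.13, 0, 0, 0]

```text
time: 15.6
tool_pos: [416.9, 188.9, 174.5]
tcp_rot: [-2.069, -1.144, -1.195]
wrist_force: [0.6, -0.2, -0.1]
finger_gap: 0.998
grasp_force: 0.0
```

Run:
```python
from go import *
s=monitor.get_state(); print(s['time'],s['tool_pos'],s['tcp_rot'],s['finger_gap'],s['wrist_force'])
chain([(-32,30,(440,210,200)),(-32,0,(440,190,240)),(-65,0,(470,20,250)),(-103.5,0,(483,-187,250)),(-103.5,0,(483,-187,87))])
```

```text
15.6 [416.924 188.856 174.458] [-2.069 -1.144 -1.195] 0.9980834481370078 [ 0.593 -0.155 -0.143]
shift [0.021 0.019 0.031] rot [-25.646  15.817   0.065] rows 1.0 4.2 q [-0.018  0.113  1.983  0.605  0.854  0.18 ] err 0.000 maxstep 0.11
shift [ 0.002 -0.017  0.041] rot [-25.441  15.898   0.   ] rows 1.1 4.2 q [0.163 0.221 1.646 0.    1.275 0.721] err 0.000 maxstep 0.08
shift [ 0.03 -0.17  0.01] rot [  0.   0. -33.] rows 4.1 4.6 q [-0.207  0.193  1.654  0.     1.295  0.927] err 0.000 maxstep 0.04
shift [ 0.013 -0.207  0.   ] rot [  0.    0.  -38.5] rows 5.0 5.4 q [-0.596  0.298  1.519 -0.     1.325  1.211] err 0.000 maxstep 0.04
shift [ 0.     0.    -0.163] rot [0. 0. 0.] rows 3.9 0.0 q [-0.596  0.485  1.718 -0.     0.938  1.211] err 0.000 maxstep 0.04
```

>>> servo_tool:
  plan:
    - [0, 0.005, 0.005, 0.008, -6, 3.7, 0]
    - [0, 0.01, 0.01, 0.016, -12, 7.4, 0]
    - [0, 0.015, 0.015, 0.024, -18, 11.1, 0]
    - [0, 0.02, 0.019, 0.031, -24, 14.8, 0]
    - [0, 0.021, 0.019, 0.04, -25.6, 15.8, 0.1]

```text
time: 16.02
tool_pos: [437.2, 208.1, 210.3]
tcp_rot: [-2.414, -1.346, -0.721]
wrist_force: [-1.5, -1.1, -0.4]
finger_gap: 0.998
grasp_force: 0.0
```

>>> servo_tool:
  plan:
    - [0, 0, -0.004, 0.008, -5, 3.2, 0]
    - [0, 0, -0.008, 0.016, -10.2, 6.4, 0]
    - [0, 0.001, -0.012, 0.024, -15.3, 9.5, 0]
    - [0, 0.002, -0.017, 0.033, -20.4, 12.7, 0]
    - [0, 0.002, -0.017, 0.033, -25.4, 15.9, 0]

```text
time: 16.43
tool_pos: [439.8, 190.3, 244.8]
tcp_rot: [-2.716, -1.508, -0.078]
wrist_force: [-0.4, 0.0, 0.9]
finger_gap: 1.0
grasp_force: 0.0
```

>>> servo_tool:
  plan:
    - [0, 0.006, -0.034, 0, 0, 0, -6.6]
    - [0, 0.012, -0.068, 0, 0, 0, -13.2]
    - [0, 0.018, -0.102, 0, 0, 0, -19.8]
    - [0, 0.024, -0.136, 0, 0, 0, -26.4]
    - [0, 0.03, -0.17, 0, 0, 0, -33]

```text
time: 16.85
tool_pos: [468.7, 19.5, 242.5]
tcp_rot: [-3.044, -0.671, -0.094]
wrist_force: [1.2, 1.1, 0.4]
finger_gap: 0.999
grasp_force: 0.0
```

>>> servo_tool:
  plan:
    - [0, 0.003, -0.039, 0, 0, 0, -7]
    - [0, 0.006, -0.078, 0, 0, 0, -14]
    - [0, 0.009, -0.117, 0, 0, 0, -21]
    - [0, 0.012, -0.156, 0, 0, 0, -28]
    - [0, 0.014, -0.193, 0, 0, 0, -35]

```text
time: 17.27
tool_pos: [482.4, -174.0, 242.5]
tcp_rot: [-3.124, 0.279, -0.101]
wrist_force: [1.6, 0.3, 0.2]
finger_gap: 1.001
grasp_force: 0.0
```

Run:
```python
from go import *
from h import *
s=monitor.get_state(); print(s['time'],s['tool_pos'],s['tcp_rot'])
w,p=grab('wrist','w7.png')
c,sn=np.cos(np.radians(-13.5)),np.sin(np.radians(-13.5));x=np.array([c,sn,0]);y=np.array([-sn,c,0])
print(proj(p,[np.array([483,-187,98])+18*i*x+6*j*y for i,j in((1,1),(1,-1),(-1,-1),(-1,1))]))
a,pt=grab('top');b,ps=grab('scene')
u=np.array([np.cos(np.radians(58)),np.sin(np.radians(58)),0]);v=np.array([u[1],-u[0],0]);c=np.array([439,223,63.])
P=[c+48*i*u+31*j*v for i,j in((1,1),(1,-1),(-1,-1),(-1,1))]
f=lambda i,x0,y0:cv2.resize(i[y0:y0+70,x0:x0+70],(400,400),interpolation=cv2.INTER_CUBIC)
cv2.imwrite('pics/s7.png',np.hstack([f(a,195,180),f(b,280,215)]))
k=400/70; print((proj(pt,P)-[195,180]+.5)*k,(proj(ps,P)-[280,215]+.5)*k+[400,0])
chain([(-103.5,0,(483,-187,200)),(-103.5,0,(483,-187,87))])
```

```text
17.2667 [ 482.362 -174.025  242.544] [-3.124  0.279 -0.101]
[[285.292 190.163]
 [298.257 190.925]
 [295.396 228.066]
 [282.833 227.335]]
[[139.159  99.818]
 [ 79.857 195.256]
 [228.116 285.223]
 [286.989 189.272]] [[554.889 256.666]
 [686.297 267.454]
 [686.931 114.245]
 [563.643 104.595]]
shift [ 0.001 -0.013 -0.036] rot [ 0.185  3.667 -3.469] rows 0.9 0.7 q [-0.596  0.341  1.596  0.     1.205  1.211] err 0.000 maxstep 0.01
shift [ 0.     0.    -0.113] rot [0. 0. 0.] rows 2.7 0.0 q [-0.596  0.485  1.718 -0.     0.938  1.211] err 0.000 maxstep 0.03
```

View pics/s7.png

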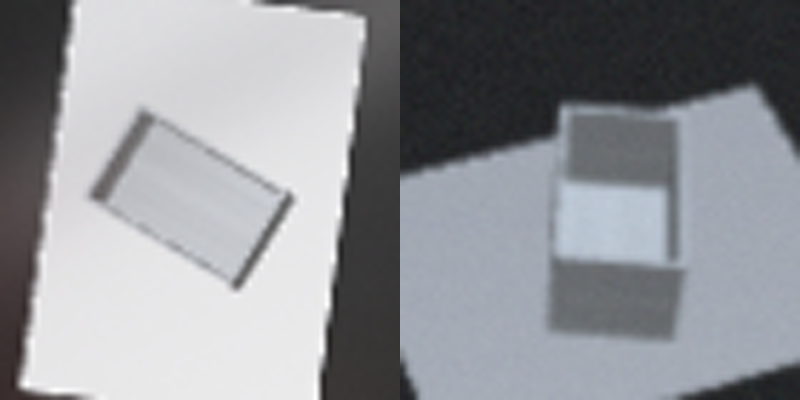

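View pics/w7.png

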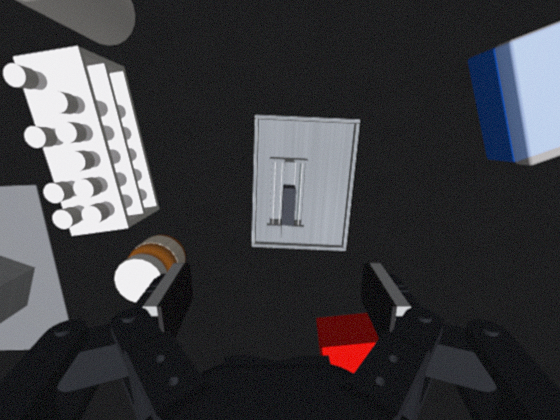

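The left picture shows the pot standing flat and mouth-up; its scene-view rim corners in the crop are (562,103), (681,118), (686,267) and (550,260). The wrist view shows the grip as a dark block at about (289,206), matching the prediction. Next I refine both numerically.

Run:
```python
from h import *
np.set_printoptions(precision=1,suppress=True)
pt=viewer.camera_params('top');ps=viewer.camera_params('scene');pw=viewer.camera_params('wrist')
k=70/400
S=np.array([onz(ps,(280+(a-400)*k-.5,215+b*k-.5),63) for a,b in((555,262),(686,267),(681,118),(562,103))])
print(S,S.mean(0))
for i in range(4): d=S[i]-S[i-1]; print(np.linalg.norm(d),np.degrees(np.arctan2(d[1],d[0])))
T=np.array([onz(pt,(195+a*k-.5,180+b*k-.5),63) for a,b in((143,107),(92,198),(238,290),(294,192))])
print(T,T.mean(0))
for i in range(4): d=T[i]-T[i-1]; print(np.linalg.norm(d),np.degrees(np.arctan2(d[1],d[0])))
w=cv2.imread('pics/w7.png'); g=cv2.cvtColor(w,cv2.COLOR_BGR2GRAY)[175:235,262:316]
m=(g<110).astype('u1'); n,l,st,ce=cv2.connectedComponentsWithStats(m); print([(s.tolist(),c) for s,c in zip(st,ce) if s[4]>100])
print(g[4:58:2,12:42])
c,sn=np.cos(np.radians(-13.5)),np.sin(np.radians(-13.5));x=np.array([c,sn,0]);y=np.array([-sn,c,0])
print(proj(pw,[np.array([483,-187,z])+18*i*x+6*j*y for z in(98,72) for i,j in((1,1),(1,-1),(-1,-1),(-1,1))])-[262,175])
```

```text
[[492.2 250.   63. ]
 [438.1 279.8  63. ]
 [391.3 199.5  63. ]
 [440.1 164.6  63. ]] [440.4 223.5  63. ]
100.12024372145576 58.6113346265799
61.755803763654875 151.1418842163697
92.97754327768052 -120.26230208955286
60.03185131119489 -35.624453348060804
[[486.7 245.2  63. ]
 [436.5 273.5  63. ]
 [384.6 193.3  63. ]
 [438.3 162.   63. ]] [436.5 218.5  63. ]
96.22882618912047 59.7977658041752
57.58469826869033 150.5854208381439
95.52694324488964 -122.95848719518014
62.17287781576084 -30.22139509794028
[([0, 0, 54, 60, 2639], array([26.8, 28.9])), ([5, 9, 36, 43, 601], array([25.4, 32.2]))]
[[195 180 165 160 162 163 175 203 177 162 154 161 162 166 164 170 170 168
  173 172 190 179 165 165 151 130 158 189 175 159]
 [193 171 162 163 163 166 180 198 173 168 165 159 167 166 171 172 170 168
  168 176 192 173 157 165 152 134 164 192 172 158]
 [193 171 160 164 166 166 174 192 173 157 144 149 151 156 158 156 160 169
  169 177 192 172 166 164 147 131 170 188 166 147]
 [199 170 158 161 164 165 181 193 161  91  44  48  59  56  57  55  67  70
   66  80 108 150 169 162 146 145 185 185 164 151]
 [202
[... 2275 characters left out ...]
 63  75  81  82  83  77  75  79  81  78  78
   82  77  67  70  84 126 156 103  97 140 166 164]
 [114 112 120 111 112 110 104  98 129 134 136 125 121 122 110 107 111 103
   89  89  82  76  81  92 109  88  79  84  96 115]
 [163 163 162 165 163 162 148 128 159 169 171 175 173 169 170 167 168 160
  158 157 160 160 156 158 157 154 148 143 148 148]
 [168 164 165 170 170 163 151 134 162 164 161 169 171 170 168 170 168 167
  163 165 164 167 161 166 166 168 167 165 169 164]
 [167 169 165 169 173 166 153 140 160 169 169 169 171 168 171 169 167 167
  166 165 163 169 167 165 168 165 168 170 168 164]]
[[23.7 15.2]
 [36.7 16. ]
 [33.7 53.2]
 [21.2 52.4]
 [23.2 10.6]
 [35.1 11.3]
 [32.4 45.5]
 [20.8 44.8]]
```

Run:
```python
from go import *
from h import *
pw=viewer.camera_params('wrist')
O=np.array([[20.8,13.5],[33.2,13.7],[32.0,49.5],[18.8,49.3]])+[262,175]
def f(v):
    a=v[2]; x=np.array([np.cos(a),np.sin(a),0]);y=np.array([-x[1],x[0],0])
    return (proj(pw,[np.array([v[0],v[1],98])+18*i*x+6*j*y for i,j in((1,1),(1,-1),(-1,-1),(-1,1))])-O).ravel()
r=least_squares(f,[483,-187,-.23]); print(r.x,np.degrees(r.x[2]),r.fun.round(1))
for i in range(4): print(onz(pw,O[i],98))
x,y,a=r.x; h=np.degrees(a)-90
chain([(h,0,(x,y,200)),(h,0,(x,y,87))])
```

```text
[ 485.962 -184.991   -0.206] -11.806785162806152 [-0.3 -0.9  0.3 -0.7 -0.3  0.9  0.3  0.7]
[ 503.932 -182.956   98.   ]
[ 501.784 -194.168   98.   ]
[ 467.994 -187.59    98.   ]
[ 470.329 -175.281   98.   ]
shift [ 0.004 -0.011 -0.036] rot [ 0.131  3.669 -1.777] rows 0.9 0.6 q [-0.589  0.345  1.59   0.     1.207  1.188] err 0.000 maxstep 0.01
shift [ 0.     0.    -0.113] rot [0. 0. 0.] rows 2.7 0.0 q [-0.589  0.488  1.712 -0.     0.941  1.188] err 0.000 maxstep 0.03
```

>>> servo_tool:
  plan:
    - [0, 0.002, -0.006, -0.018, 0, 1.8, -1.2]
    - [0, 0.004, -0.011, -0.036, 0.1, 3.7, -2.4]
    - [0, 0.004, -0.011, -0.036, 0.1, 3.7, -2.4]
    - [0, 0.004, -0.011, -0.036, 0.1, 3.7, -2.4]

```text
time: 17.75
tool_pos: [486.9, -181.7, 206.3]
tcp_rot: [-3.124, 0.33, 0.001]
wrist_force: [-0.4, -0.2, 0.1]
finger_gap: 0.994
grasp_force: 0.0
```

Run:
```python
from go import *
s=monitor.get_state(); print(s['time'],s['tool_pos'],s['tcp_rot'])
chain([(-102.5,0,(486,-185,87))])
```

```text
17.75 [ 486.936 -181.732  206.266] [-3.124  0.33   0.001]
shift [-0.001 -0.003 -0.113] rot [-0.02  -0.018 -0.429] rows 2.7 0.1 q [-0.589  0.488  1.712 -0.     0.941  1.2  ] err 0.000 maxstep 0.03
```

>>> servo_tool:
  plan:
    - [0, 0, -0.002, -0.035, 0, 0, -0.4]
    - [0, -0.001, -0.003, -0.07, 0, 0, -0.4]
    - [0, -0.001, -0.003, -0.1, 0, 0, -0.4]
    - [0, -0.001, -0.003, -0.113, 0, 0, -0.4]
    - [0, -0.001, -0.003, -0.113, 0, 0, -0.4]

```text
time: 18.17
tool_pos: [485.2, -184.4, 92.1]
tcp_rot: [-3.122, 0.342, 0.003]
wrist_force: [-0.3, 0.9, -0.5]
finger_gap: 0.999
grasp_force: 0.0
```

>>> servo_tool:
  plan:
    - [1, 0, 0, 0, 0, 0, 0]
    - [1, 0, 0, 0, 0, 0, 0]
    - [1, 0, 0, 0, 0, 0, 0]
    - [1, 0, 0, 0, 0, 0, 0]
    - [1, 0, 0, 0, 0, 0, 0]
  newtons: 40

```text
time: 18.58
tool_pos: [486.5, -185.8, 94.4]
tcp_rot: [3.121, -0.344, 0.003]
wrist_force: [0.4, 0.3, -0.2]
finger_gap: 0.299
grasp_force: 0.0
```

>>> servo_tool:
  plan:
    - [1, 0, 0, 0, 0, 0, 0]
    - [1, 0, 0, 0, 0, 0, 0]
    - [1, 0, 0, 0, 0, 0, 0]
    - [1, 0, 0, 0, 0, 0, 0]
    - [1, 0, 0, 0, 0, 0, 0]

```text
time: 19.0
tool_pos: [486.4, -185.7, 94.0]
tcp_rot: [3.122, -0.344, 0.002]
wrist_force: [-1.2, 1.5, 4.9]
finger_gap: 0.131
grasp_force: 43.9
```

>>> servo_tool:
  plan:
    - [1, 0, 0, 0.015, 0, 0, 0]
    - [1, 0, 0, 0.045, 0, 0, 0]
    - [1, 0, 0, 0.08, 0, 0, 0]
    - [1, 0, 0, 0.115, 0, 0, 0]
    - [1, 0, 0, 0.15, 0, 0, 0]

```text
time: 19.42
tool_pos: [485.8, -185.4, 244.7]
tcp_rot: [3.123, -0.344, -0.001]
wrist_force: [0.2, -0.5, -2.4]
finger_gap: 0.131
grasp_force: 42.7
```

Run:
```python
from go import *
s=monitor.get_state(); print(s['time'],s['tool_pos'],s['tcp_rot'],s['finger_gap'],s['grasp_force'],s['wrist_force'])
chain([(-65,0,(470,20,240)),(-32,0,(430,140,240)),(-31.5,0,(439.5,222.5,240))])
```

```text
19.4167 [ 485.761 -185.395  244.74 ] [ 3.123 -0.344 -0.001] 0.1307489131701819 42.73047745227814 [ 0.243 -0.519 -2.375]
shift [-0.016  0.205  0.001] rot [ 0.011 -0.017 37.586] rows 4.9 5.2 q [-0.207  0.201  1.671  0.     1.27   0.927] err 0.000 maxstep 0.04
shift [-0.04  0.12  0.  ] rot [ 0.  0. 33.] rows 3.0 4.6 q [0.055 0.161 1.72  0.    1.261 0.613] err 0.000 maxstep 0.03
shift [0.009 0.083 0.   ] rot [0.  0.  0.5] rows 2.0 0.1 q [0.231 0.25  1.609 0.    1.283 0.78 ] err 0.000 maxstep 0.02
```

Basket is lifted. I carry it over the rack and stop short of the pot, along the pot's axis, for a wrist check.

>>> servo_tool:
  plan:
    - [1, -0.003, 0.03, 0, 0, 0, 6]
    - [1, -0.006, 0.07, 0, 0, 0, 13]
    - [1, -0.01, 0.11, 0, 0, 0, 20]
    - [1, -0.013, 0.15, 0, 0, 0, 27]
    - [1, -0.018, 0.19, 0, 0, 0, 33]

```text
time: 19.83
tool_pos: [467.6, 6.0, 243.2]
tcp_rot: [3.09, 0.565, 0.001]
wrist_force: [0.8, 0.6, -0.8]
finger_gap: 0.133
grasp_force: 42.8
```

>>> servo_tool:
  plan:
    - [1, -0.015, 0.035, 0, 0, 0, 7]
    - [1, -0.03, 0.07, 0, 0, 0, 14]
    - [1, -0.045, 0.1, 0, 0, 0, 21]
    - [1, -0.06, 0.12, 0, 0, 0, 28]
    - [1, -0.075, 0.135, 0, 0, 0, 35]

```text
time: 20.25
tool_pos: [391.9, 141.0, 243.2]
tcp_rot: [-2.775, -1.471, -0.0]
wrist_force: [-0.0, 0.4, -1.7]
finger_gap: 0.133
grasp_force: 42.8
```

>>> servo_tool:
  plan:
    - [1, 0, 0, 0, 0, 0, 3]
    - [1, 0, 0, 0, 0, 0, 3]
    - [1, 0, 0, 0, 0, 0, 3]

```text
time: 20.5
tool_pos: [393.2, 139.3, 243.4]
tcp_rot: [2.743, 1.53, 0.001]
wrist_force: [0.0, 0.2, -1.6]
finger_gap: 0.13
grasp_force: 42.8
```

Run:
```python
from go import *
from h import *
s=monitor.get_state(); print(s['time'],s['tool_pos'],s['tcp_rot'],s['finger_gap'],s['grasp_force'],s['wrist_force'])
w,p=grab('wrist','w8.png')
u=np.array([np.cos(np.radians(58)),np.sin(np.radians(58)),0]);v=np.array([u[1],-u[0],0]);c=np.array([439.5,222.5,63.])
P=proj(p,[c+48*i*u+31*j*v for i,j in((1,1),(1,-1),(-1,-1),(-1,1))]);print(P)
g=cv2.cvtColor(w,cv2.COLOR_BGR2GRAY).astype(int)
m=P.mean(0).astype(int);print(m)
for dy in(-15,0,15): print('row',m[1]+dy,m[0]-50,g[m[1]+dy,m[0]-50:m[0]+50])
for dx in(-12,0,12): print('col',m[0]+dx,m[1]-60,g[max(0,m[1]-60):m[1]+70,m[0]+dx])
```

```text
20.5 [393.234 139.258 243.369] [2.743 1.53  0.001] 0.12974009841402864 42.819485664367676 [ 0.046  0.17  -1.582]
[[306.108  38.782]
 [237.254  38.334]
 [240.622 146.853]
 [302.632 147.187]]
[271  92]
row 77 221 [190 188 190 190 186 191 190 191 190 189 185 189 191 186 185 185 190 186
 181 166 116  74  78  75  72 120 171 183 177 181 180 180 177 181 183 178
 179 175 173 175 178 186 182 177 174 178 182 176 179 179 187 185 186 182
 182 182 179 175 176 177 179 176 175 175 178 178 173 177 182 182 186 178
 182 179 184 165 119  79  77 107 155 179 184 182 183 186 182 184 184 187
 185 184 181 185 183 186 181 184 188 183]
row 92 221 [194 191 189 191 190 188 187 190 190 192 191 186 190 185 188 181 189 184
 179 175 145  93  72  77  74  96 144 181 179 178 181 177 180 180 179 179
 183 175 177 174 177 181 183 177 173 178 181 183 179 180 181 181 185 183
 179 181 181 179 180 180 172 179 180 178 179 179 175 178 182 184 182 178
 180 184 179 166 105  76  79 119 173 181 184 177 185 185 185 188 180 188
 182 184 186 185 184 187 185 186 186 183]
row 107 221 [190 188 192 187 186 187 192 189 185 186 186 188 189
[... 1274 characters left out ...]
7 184 183 189 182 179 187 184 184 185 184 186 185 181 185 181 184 157
 103  78  87 123 162 184 182 187 188 187 186 189 185 189 185 189 191 187
 189 186 188 190]
col 283 32 [190 188 185 186 187 188 187 182 181 162 121  80  69  71  74  73  78  78
  75  75  69  83 132 173 181 177 172 176 175 175 178 180 176 173 179 179
 178 174 177 180 175 177 178 178 179 175 179 179 178 177 179 181 179 178
 180 182 178 180 178 181 180 179 179 179 179 177 180 181 183 181 181 180
 181 185 179 182 185 178 183 181 181 184 183 182 181 185 182 181 183 182
 182 182 186 183 183 184 183 184 184 187 181 185 183 183 184 185 181 157
 103  85  86 120 164 183 180 185 191 187 185 186 188 184 189 188 188 190
 186 190 187 184]
```

Run:
```python
from go import *
from h import *
p=viewer.camera_params('wrist')
A=[('l',240.8,77),('l',241.4,92),('l',241.75,107),('r',300.4,77),('r',300.2,92),('r',299.9,107),('f',259,41.8),('f',271,41.8),('f',283,41.8),('n',259,143.1),('n',271,143.1),('n',283,143.1)]
G=[(k,onz(p,(a,b),63)) for k,a,b in A]
def f(t,full=False):
    u=np.array([np.cos(t[2]),np.sin(t[2])]);v=np.array([u[1],-u[0]]);c=t[:2]
    return [((X[:2]-c)@v-28 if k=='r' else (X[:2]-c)@v+28 if k=='l' else (X[:2]-c)@u-45 if k=='f' else (X[:2]-c)@u+45) for k,X in G]
r=least_squares(f,[439.5,222.5,np.radians(58)]); print(r.x,np.degrees(r.x[2]),np.round(r.fun,1))
s=monitor.get_state();R=Ro.from_rotvec(s['tcp_rot']);y=R.apply([0,1,0]);print('closing',np.degrees(np.arctan2(y[1],y[0])),'z',R.apply([0,0,1]),s['tool_pos'])
# basket heading in hand: look at basket end plates in the wrist picture
w=cv2.imread('pics/w8.png',0);print(w[150:420:15,215:335:4])
```

```text
[439.333 223.233   1.018] 58.3268647412934 [ 0.1  0.2  0.1 -0.2 -0.1 -0.1 -0.2 -0.2 -0.2  0.2  0.2  0.2]
closing -31.725261994011603 z [ 0.001  0.    -1.   ] [393.396 139.051 243.348]
[[193 189 188 186 190 190 184 191 188 189 189 186 190 187 185 185 188 184
  186 185 188 185 185 184 181 186 185 183 183 185]
 [192 191 190 191 189 190 190 186 189 189 189 189 187 188 185 189 185 186
  187 185 190 165  77  35  36  29  33  29  28  34]
 [194 192 196 189 192 190 189  76  83  83  81  82  82  77  82  83  82  87
   80  78  83  80  84  83  61  37  31  34  32  27]
 [188 189 195 194 158  40  35 176 149 209 125 177 208  89  84  85  79  83
  195 173 171 193 178 184  57  39  33  38  29  42]
 [ 29  32  31  42  33  25  34 170 151 191 119 177 196 171 176 184 184 182
  204 174 170 228 176 181  26  29  27  30  33  33]
 [ 31  35  34  35  35  39  31 121 165 189 126 177 196 175 176 186 184 184
  209 179 160 225 168 179  29  36  34  32  28  29]
 [ 32  31  33  35  33  32  38  85 171 182 144 177 193  83  86  97  92  89
  166 182 153 224 169 186  33  32  32  34  35  38]
 [ 31  27  41  37  33  26  38  51 187 178
[... 634 characters left out ...]
 52  90 107 109 108 110
   76  61  55  22  29  27  21  22   8  24  22  31]
 [ 25  26  31  20  23  19  17  22  25  19  27  34  31  30  35  31  26  37
   31  18  29  24  25  25  16  19  23  26  24  27]
 [ 22  22  26  30  18  20  25  25  23   8  22  26  31  19  25  33  25  16
   25  21  20  22  27  18  15  20  27  20   1  18]
 [ 20  26  17  21  18  28  26  28  26   8  22  19  19  31  20  30  21  18
   19  28  17  33  25  24  17  11   9  28  23  25]
 [ 28  14  23  20  18  13  21  16  10  18   4  28  21  19  23  18  26  21
   23  25  17  18  21  24  22  16   2  20   3  15]
 [ 25  28  13  11  19  15  27  24  17  13  15  13  20  29  28  27  27  21
   23  18  14  19  17  25  19  16  15  22  22  19]]
```

Pot pose is fitted to 0.2 mm: centre (439.3, 223.2), heading 58.3°. Next I check how the basket sits in the fingers, using its far end plate in the wrist image.

Run:
```python
from go import *
from h import *
p=viewer.camera_params('wrist'); s=monitor.get_state();T=np.array(s['tool_pos'])
a=np.radians(58.3);u=np.array([np.cos(a),np.sin(a),0]);v=np.array([u[1],-u[0],0]);ez=np.array([0,0,1])
for n,x,y,z in(('far bot',40,-22,0),('far bot',40,22,0),('far top',40,-22,33),('far top',40,22,33),('near bot',-40,-22,0),('near top',-40,-22,33),('near top',-40,22,33),('grip far top',18,-6,94),('grip far top',18,6,94),('grip far bot',18,-6,68),('grip far bot',18,6,68)):
    print(n,x,y,z,proj(p,T+x*u+y*v+(z-90)*ez)[0].round(1))
w=cv2.imread('pics/w8.png',0)
for c in(250,276,302): print('col',c,155,w[155:200,c])
for r in(184,200,230): print('row',r,w[r,232:254],w[r,300:322])
for r in(250,256,262,268,274,280,290): print('row',r,255,w[r,255:300])
print(w[235:330:2,276])
```

```text
far bot 40 -22 0 [245.5 170. ]
far bot 40 22 0 [307.2 169.9]
far top 40 -22 33 [240.1 179.5]
far top 40 22 33 [312.7 179.5]
near bot -40 -22 0 [248.8 269.8]
near top -40 -22 33 [244.5 293.8]
near top -40 22 33 [308.4 293.7]
grip far top 18 -6 94 [262.7 259. ]
grip far top 18 6 94 [290.6 259. ]
grip far bot 18 -6 68 [264.9 235.5]
grip far bot 18 6 68 [288.2 235.5]
col 250 155 [189 191 186 190 188 186 188 186 190 187 188 188 185 189 186 192 188 169
 116  82  83  91  87  87  80  81  88 128 172 173 177 172 176 186 186 183
 182 184 183 188 182 183 178 184 178]
col 276 155 [184 187 186 187 187 186 189 184 191 184 185 187 189 187 186 189 185 166
 115  86  82  86  80  82  85  85  86  87  92  90  88  87  85  83  88  89
  85  82  88  85  85  87 111 152 183]
col 302 155 [189 187 186 187 184 181 183 189 188 163  88  27  27  33  33  36  32  53
  76  87  87  83  84  89  84  78  76 116 159 176 174 175 182 186 183 184
 181 188 183 182 183 178 181 180 184]
row 184 [189 187 190 191 188 190 191 186 181 174 172 172 174 175 179 176 173 174
 173 175 176 177] [175 178 176 177 177 179 178 178 178 172 183 17
[... 1061 characters left out ...]
3 92 94]
row 274 255 [90 91 84 87 84 65 26 14 51 84 94 88 85 84 84 90 90 89 90 84 88 89 90 93
 95 86 94 90 87 87 90 84 91 87 84 47 21 28 68 86 94 87 88 86 89]
row 280 255 [87 90 88 88 83 46 20 20 35 76 91 88 88 84 88 92 88 89 87 87 88 91 95 87
 89 85 88 89 85 86 90 88 87 82 62 34 18 23 54 85 93 91 85 88 89]
row 290 255 [151 209 232 224 160  86  62  63  52  68  86  89  91  86  85  89  86  88
  88  86  90  91  85  86  88  89  90  85  85  85  92  91  87  85  68  47
  64  70 102 176 232 230 197 132  64]
[182 184 158  42  42  43  40  34  42  45  40  40  37  39  76  92  87  91
  85  86  88  87  90  90  88  91  87  90  88  88  90  88  88  90  90  86
  88  90  89  85  80  87  91  87  86  88  91  91]
```

The basket sits 1.9 mm back along its length in the grip, level and square, so I'll compensate for that when centring.

>>> servo_tool:
  plan:
    - [1, 0.012, 0.021, 0, 0, 0, 0]
    - [1, 0.03, 0.055, 0, 0, 0, 0]
    - [1, 0.042, 0.077, 0, 0, 0, 0]
    - [1, 0.047, 0.086, 0, 0, 0, 0]
    - [1, 0.047, 0.086, 0, 0, 0, 0]

```text
time: 20.97
tool_pos: [441.0, 226.1, 242.8]
tcp_rot: [-2.742, -1.532, -0.0]
wrist_force: [0.4, -0.1, -2.5]
finger_gap: 0.129
grasp_force: 42.8
```

>>> servo_tool:
  plan:
    - [1, 0, 0, -0.02, 0, 0, 0]
    - [1, 0, 0, -0.04, 0, 0, 0]
    - [1, 0, 0, -0.06, 0, 0, 0]
    - [1, 0, 0, -0.07, 0, 0, 0]
    - [1, 0, 0, -0.075, 0, 0, 0]

```text
time: 21.38
tool_pos: [439.7, 224.3, 167.3]
tcp_rot: [-2.743, -1.53, 0.002]
wrist_force: [-0.4, 0.3, -2.6]
finger_gap: 0.131
grasp_force: 42.7
```

>>> servo_tool:
  plan:
    - [1, 0, 0, 0, 0, 0, 0]
    - [1, 0, 0, 0, 0, 0, 0]
    - [1, 0, 0, 0, 0, 0, 0]

```text
time: 21.63
tool_pos: [440.7, 225.3, 169.6]
tcp_rot: [2.742, 1.532, 0.004]
wrist_force: [-0.3, 0.5, -1.8]
finger_gap: 0.131
grasp_force: 42.7
```

Run:
```python
from go import *
from h import *
L=[]
for i in range(6):
    w,p=grab('wrist'); s=monitor.get_state(); L.append(np.r_[s['tool_pos'],Ro.from_rotvec(s['tcp_rot']).apply([0,1,0]),Ro.from_rotvec(s['tcp_rot']).apply([0,0,1])])
print(np.array(L)[:,:3],np.mean(L,0),'closing',np.degrees(np.arctan2(*np.mean(L,0)[[4,3]])),s['time'],s['grasp_force'],s['wrist_force'])
cv2.imwrite('pics/w9.png',w); T=np.mean(L,0)[:3]
a=np.radians(58.3);u=np.array([np.cos(a),np.sin(a),0]);v=np.array([u[1],-u[0],0]);c=np.array([439.3,223.2,63.]);ez=np.array([0,0,1])
print('pot inner far',proj(p,[c+45*u-28*v,c+45*u+28*v]),'basket far bottom/top',proj(p,[T+38.15*u-22*v-90*ez,T+38.15*u+22*v-90*ez,T+38.15*u-57*ez]))
g=cv2.cvtColor(w,cv2.COLOR_BGR2GRAY)
for x in(262,276,290): print(x,130,g[130:200,x])
chain([(-31.7,0,(440.3,224.8,162))])
```

```text
[[440.637 225.335 169.531]
 [440.543 225.372 169.398]
 [440.446 225.41  169.234]
 [440.372 225.391 169.059]
 [440.308 225.381 168.922]
 [440.271 225.401 168.839]] [440.43  225.382 169.164   0.852  -0.524   0.001   0.002   0.001  -1.   ] closing -31.58691389034252 21.9333 42.72867143154144 [-1.698  0.67  -1.296]
pot inner far [[240.04  162.956]
 [313.448 163.084]] basket far bottom/top [[245.772 172.567]
 [307.324 172.67 ]
 [276.7   182.572]]
262 130 [214 218 214 213 211 214 213 212 213 214 214 211 211 212 209 212 213 214
 210 210 189 132  99  96 101  99  94  92 106 157 204 211 210 203 207 206
 203 205 202 207 206 203 182 127  96  99  98 100 102  98  96 102 135 185
 205 204 206 204 216 216 216 217 218 219 215 217 218 216 216 215]
276 130 [216 214 214 218 214 213 211 211 210 216 212 210 212 212 212 213 211 209
 211 211 192 134  96  98 105  97 101  97 105 158 207 212 209 212 213 213
 215 210 215 216 217 217 190 134  98  92 100 101 101  94 105  96 101 100
 101 103 105 100 101  99 101  98  99  97  99 102 105 129 176 212]
290 130 [211 217 213 215 213 216 215 211 211 212 215 212 211 217 214 206 211 211
 213 214 188 134 101 100 100 103  95  97 104 157 202 209 212 207 206 205
 204 208 204 204 208 208 182 131 100  98 101 101  98 101 100 101 138 184
 206 204 204 203 208 207 211 211 210 209 207 212 209 213 210 210]
shift [ 0.    -0.001 -0.001] rot [-0.027  0.08  -0.12 ] rows 0.0 0.0 q [ 0.235  0.335  1.715 -0.     1.092  0.788] err 0.000 maxstep 0.0
```

The pot's far rim edge was seen at row 158.9 (about 159 expected), and the basket's far edge at 173.0 (172.6 expected). The basket is centred within about 0.6 mm, with a gap of about 15.8 mm. Time is 21.9 s, so I'm handing in.

```bash
python3 -c "
from plant import ticket
print(ticket.job_done())"
```

```text
the job is handed in; nothing more can be done
None
```

The job is handed in: the pot stands mouth-up on the mat, and the basket is held level over it, centred to about 0.6 mm, aligned with its long side and about 16 mm above the rim.

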